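# Refit the impeller of a duct fan on its splined drive

### The job

The duct fan stands on the repair bench with its inlet up and its impeller has been washed. Take the bladed impeller with the long round nose (not the wheel with radial vanes) out of the drying rack, lay it flat on the bench, nose up, and let go so that you can take it afresh by the nose from above; then lower it into the duct, turn it until its grooves line up with the splines of the motor's drive, and slide it fully home without forcing it. Leave the other wheel in the rack, and the can, the screwdriver and the inlet guard where they are.

Things in the scene. Friction and masses are not known exactly. Their poses are not given: they have to be found in the camera images.
- impeller: Cream plastic axial impeller, 0.13 to 0.21 kg: ring 112 mm in diameter and 28 mm wide, four pitched blades, hub 44 mm in diameter, long round nose. Origin: centre of its flat back (underside); z along the axis to the nose. Ring z = 0 to 28 mm, hub to 34, nose 34 to 76. At first it stands on edge in one of the rack's two places, nose level and pointing out of the rack's front.
- nose (a point): Point on the impeller's axis in its plain round nose (36 mm in diameter), 58 mm from its back: where to grip it. The nose is clear of hub and blades from 24 mm behind this point (towards the back) to 18 mm ahead (its end). Axes as the impeller's.
- bore (a point): Mouth of the hub's bore, at the impeller's origin, axes as the impeller's. Bore 31 mm deep, 24.4 mm across, with four grooves 8.4 mm wide, 33.4 mm across, along +x, -x, +y and -y, each in line with the middle of a blade. Any quarter turn fits.
- wheel: The other wheel in the rack, not for this fan: cream plastic, ring 112 mm in diameter, 28 mm wide, 24 straight radial vanes on a back disc, hub stub 34 mm tall and 32 mm across, no nose. Origin: centre of its back; z along its axis, out of the rack's front. It stands on edge in the rack's other place and stays there.
- rack: Wooden rack, fixed, 80 mm deep (x), 284 mm long (y); origin: centre of its underside; front faces -x. Floor 6 mm thick, walls rise to 30 mm, trough from x = -16 to 16 mm. Places at y = 68 and -68 mm. A wheel stands in it on its ring with 2 mm play to each wall, axis along x, 62 mm above the bench, its back at x = 14, ring front at -14, nose end at -62. Lift straight up 30 mm to clear it.
- fan: Duct fan, fixed, on a flange 136 mm square, its round duct upright and open at the top: inner diameter 124 mm, wall 4 mm (140 mm across at the rim), rim 133 mm above the bench. A terminal box on the outside reaches to x = 88 mm and is 85 mm high. Origin: centre of its underside; z up the duct's axis. The motor stands inside, drive up.
- rim (a point): Centre of the duct's upper rim, 133 mm above the bench. With the impeller home, the nose's end lies 9 mm and point nose 27 mm below the rim.
- drive (a point): Centre of the seat: the flat shoulder of the rotor, 50 mm across, on the duct's axis 48 mm above the bench, on which the hub's back rests when home. Axes turn with the rotor, z up. On it stands the steel drive: core 22 mm in diameter and four splines 7 mm wide, 31 mm across, along +x, -x, +y and -y. The rotor stands at a different angle each time and turns if more than 0.06 N m is put on it.
- spline_top (a point): Centre of the top of the splines, 22 mm above the seat, axes as the drive's; above it a plain tapered pilot 20 mm across rises another 6 mm. With the grooves out of line the hub's back stops here. Grooves and splines have 0.7 mm of play on each side.
- can: Spray can standing upright, 52 mm in diameter, 150 mm tall, 0.3 kg, loose. Origin: centre of its underside.
- screwdriver: Screwdriver lying on the bench, 240 mm long along its x, handle to -x, 26 mm thick, loose. Origin: under its middle.
- guard: The fan's inlet guard, a flat round cream grille 126 mm in diameter and 8 mm high, lying on the bench, 0.09 kg, loose; not needed yet. Origin: centre of its underside.
Mind the look-alikes: they are no part of the job. Leave any yellow look-alike of the fan alone.

How it is judged:
On the way:
1. the impeller lies flat on the bench, nose up, and has been let go (angle between impeller's own z axis and vertical below 0.06 rad and height (world z) of impeller below 0.005 m and contact force between the fingers and impeller below 0.05 N and linear speed of impeller below 0.02 m/s), for 0.2 s.
At the end, for the whole second after the job is handed in: The impeller is fully home on the drive in the duct: underside within 3 mm of the seat and centred within 3 mm, nose up within 3 degrees, at rest, let go; the other wheel is within 20 mm, can and guard 30 mm, screwdriver 40 mm of where they were (z of impeller in the frame of drive between -0.003 and 0.003 m and horizontal distance between impeller and drive below 0.003 m and angle between impeller's own z axis and vertical below 0.05 rad and linear speed of impeller below 0.02 m/s and distance of wheel from where it was at the start of the episode below 0.02 m and distance of each of can, guard from where it was at the start of the episode below 0.03 m and distance of screwdriver from where it was at the start of the episode below 0.04 m); the robot touches nothing.
It fails at once if the impeller is forced: pressed against the fan or its drive with more than 60 N (contact force between impeller and fan above 60 N).
It fails at once if the other wheel is moved by more than 20 mm (distance of wheel from where it was at the start of the episode above 0.02 m).
It fails at once if the can is pushed more than 30 mm or tipped (distance of can from where it was at the start of the episode above 0.03 m or angle between can's own z axis and vertical above 0.3 rad).
It fails at once if the screwdriver is pushed more than 40 mm (distance of screwdriver from where it was at the start of the episode above 0.04 m).
It fails at once if the inlet guard is pushed more than 30 mm (distance of guard from where it was at the start of the episode above 0.03 m).
It also fails if it takes over 61 s, if anything falls off the work surface, if the arm or the gripper's body presses on something with over 40 N, if the wrist force passes 120 N, or if a joint passes its speed limit or range.

### The arm

A 6-joint arm with a two-finger parallel gripper is mounted at the origin on the work surface. World frame = base frame: x ahead of the robot, y to its left, z up, the work surface at z = 0. Lengths are in m, angles in rad, forces in N, time in s.
With the tool pointing down it reaches from about 0.3 to 0.775 m from the base axis. Payload 14.6 kg.
Tool frame: the origin (TCP) lies midway between the tips of the shut fingers; the grasp point (between the pads) lies 19 mm behind it; y points along the fingers, z is the direction in which the jaws open and shut, and the axes are right-handed (so a half turn about y gives the same grasp; the last joint's range is limited). The gripper opens to 94 mm and grips with 3 to 60 N. Pads are 16 mm wide; open, the fingers measure 119 mm over their backs; the gripper's body (75 mm by 177 mm) begins 78 mm behind the grasp point.
Start: joints at [-1.228, 0.3, 1.521, -0, 1.321, -0.067], TCP at [0.219, -0.504, 0.205] pointing down, gripper open.
Joint ranges: [-3.03, 3.03], [-0.79, 2.21], [0.23, 2.52], [-1.04, 4.18], [0, 3.07], [-2.55, 2.55]. Speed limits (rad/s): [2.22, 2.22, 2.57, 3.14, 3.14, 3.14].

### API

Orientations are given as a unit quaternion [x, y, z, w].
In Python, from station import r gives the robot as it stands.
- The arm moves only by the shell command python3 -m handwheel 'ROWS' [FORCE]. ROWS is text: rows parted by semicolons, each of 7 numbers parted by spaces: the turn, a rotation vector about the tool's x, y, z in degrees, then the shift along the tool's x, y, z in m, then the finger opening in m, from 0 to 0.094. In form: wx wy wz tx ty tz jaw; .... A call has 1 to 5 rows; each row shifts and turns the commanded pose from where the row before left it, along the tool's axes as they then stand; what a row does not reach is not made up. A row lasts 1/12 s, in which the tool goes at most 41.7 mm and 7.16 degrees, less where a joint would pass 70% of its speed; a pose out of reach is approached as far as the arm can. A call with a gripper value outside its range is refused whole. The fingers move at their own pace and stop on an object; FORCE is the grip in N (left out, the last holds). Time passes only in rows, so rows that do not move let the fingers close. It gives the time, the measured TCP pose, the force and the opening at its end, in the units of the state.
- r.read_state(): the state, without advancing time (a new reading comes with each control period).
- r.capture(name): name is "side" or "top"; returns a dict with "image" (400x640x3 uint8, red, green, blue), "intrinsics" (3x3 intrinsics, pixels), "cam_to_world" (4x4, takes a point from camera to world coordinates). Camera axes: x right, y down, z forward; pixel columns grow to the right and rows downward; lengths in m; the calibration is good to about 2 mm. A picture is of the moment at which its call begins. There is no depth.
- r.job_done(): hands the job in, once; it reports no verdict.
The state is a dict: "t": time; "joint_positions": joint angles; "joint_vel": joint speeds; "tau": joint torques, N m; "eef_pos": TCP position; "tcp_rot": TCP orientation; "contact_force": force on the tool from outside, world axes, zero at the start; "torque": the same for the moment, N m; "opening": opening from 0.0 (shut) to 1.0 (fully open).
Only numpy, scipy, OpenCV 4.12 (cv2) and the standard library are available. Lean on these libraries where they do the work, as an engineer would, in place of code of your own. Each camera call takes 0.05 s, during which the arm holds its last target. There are 200 camera calls.

## Working session

There is one attempt and no reset: what is moved stays moved. The work goes in short steps, Python scripts to look and compute and a shell command to move; the robot and the scene stay as the last step left them, time stands still between calls to the robot, and variables do not carry over. Pictures are saved under pics/ and viewed, about 8 in all and at most 12, crops included, and the job is handed in when it is done.

```bash
mkdir -p pics; ls
python3 - <<'E'
from station import r
import cv2,numpy as np
s=r.read_state();print({k:np.round(v,3).tolist() for k,v in s.items()})
for n in("side","top"):
    c=r.capture(n);cv2.imwrite(f"pics/{n}0.png",c["image"][:,:,::-1]);print(n,np.round(c["intrinsics"],1).tolist(),np.round(c["cam_to_world"],4).tolist())
E
```

```text
pics
{'t': 0.0, 'joint_positions': [-1.228, 0.3, 1.522, -0.0, 1.321, -0.067], 'joint_vel': [0.0, -0.001, -0.0, 0.001, 0.0, -0.001], 'tau': [0.0, -53.181, -35.274, 0.071, 0.024, -0.0], 'eef_pos': [0.219, -0.504, 0.205], 'tcp_rot': [-0.144, 0.693, -0.692, 0.144], 'contact_force': [-0.473, 0.435, -0.405], 'torque': [-0.042, -0.071, 0.019], 'opening': 1.001}
side [[454.3, 0.0, 318.1], [0.0, 454.3, 202.5], [0.0, 0.0, 1.0]] [[-0.8605, -0.322, 0.3949, -0.0448], [-0.5094, 0.5279, -0.6796, 1.1048], [0.0104, -0.7859, -0.6182, 1.0046], [0.0, 0.0, 0.0, 1.0]]
top [[390.9, 0.0, 318.4], [0.0, 390.9, 200.9], [0.0, 0.0, 1.0]] [[-0.0069, -0.9916, 0.1291, 0.3438], [-0.9999, 0.0089, 0.0145, 0.1195], [-0.0155, -0.129, -0.9915, 1.3737], [0.0, 0.0, 0.0, 1.0]]
```

View pics/side0.png

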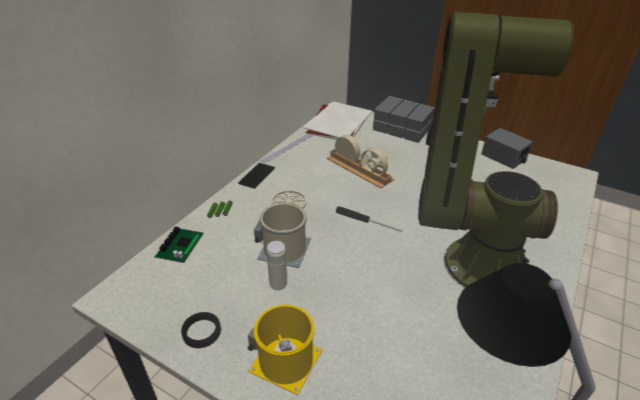

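View pics/top0.png

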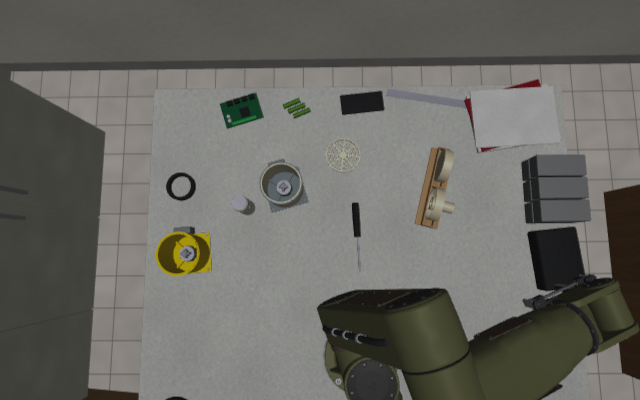

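Side view: rack at (360,165), wheels at (347,148) and (376,161); fan at (284,230), can (277,265), guard (290,200), screwdriver (365,218), yellow look-alike (285,345). Top view: rack (433,188), wheels at (444,165) and (437,204, with a nose sticking out at (447,208)), fan at (283,186), yellow fan (184,254).
Candidates: top (437,204)/side (376,161), which has the nose and open blades, and top (444,165)/side (347,148), which has a flat disc. The first looks right, so I'll check it in a crop.

Run:
```python
import cv2,numpy as np
a=cv2.imread('pics/side0.png')[125:195,315:405];b=cv2.imread('pics/top0.png')[140:235,405:475]
c=cv2.imread('pics/top0.png')[155:215,225:315]
f=lambda x,k:cv2.resize(x,None,fx=k,fy=k,interpolation=cv2.INTER_CUBIC)
A=f(a,5);B=f(b,4);C=f(c,4)
o=np.zeros((600,800,3),np.uint8);o[:350,:450]=A;o[:380,460:740]=B;o[355:595,:360]=C
cv2.imwrite('pics/crop0.png',o)
```

```text
(no output)
```

View pics/crop0.png

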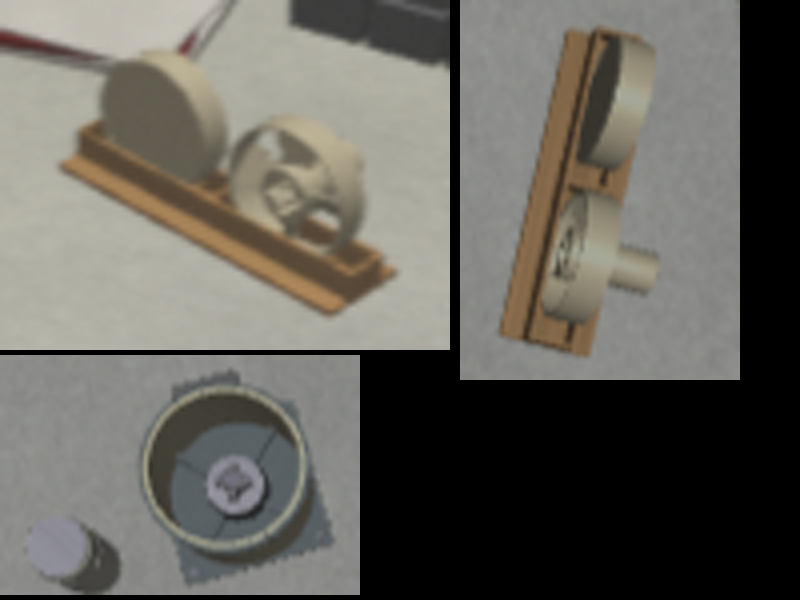

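The crop confirms it: the impeller is the one at top (437,204), with open blades and a long nose at (447,208) pointing image-right. The closed wheel at (444,165) stays. Next I'll measure the rack, nose and fan.

```bash
cat > h.py <<'E'
import cv2,numpy as np
from station import r
from scipy.spatial.transform import Rotation as R
def cap(n,f=None):
    c=r.capture(n)
    if f: cv2.imwrite(f"pics/{f}.png",c["image"][:,:,::-1])
    return c["image"],c["intrinsics"],c["cam_to_world"]
def ray(uv,K,T,z):
    uv=np.atleast_2d(np.float64(uv));d=np.c_[(uv-K[[0,1],[2,2]])/K[[0,1],[0,1]],np.ones(len(uv))]@T[:3,:3].T
    return T[:3,3]+d*((z-T[2,3])/d[:,2])[:,None]
def proj(P,K,T):
    p=(np.atleast_2d(P)-T[:3,3])@T[:3,:3]@K.T;return p[:,:2]/p[:,2:]
def grip():
    s=r.read_state();M=R.from_quat(s["tcp_rot"]).as_matrix()
    return s,M,s["eef_pos"]-0.019*M[:,1]
E
python3 - <<'E'
from h import *
im,K,T=cap("top")
hsv=cv2.cvtColor(im,cv2.COLOR_RGB2HSV)
for p in [(447,208),(437,204),(428,195),(425,215),(420,205),(465,215),(264,186),(298,170),(283,165)]:print(p,im[p[1],p[0]],hsv[p[1],p[0]])
# rack: orange
m=cv2.inRange(hsv,(5,90,60),(18,255,255));m[:130]=0;m[240:]=0;m[:,:400]=0;m[:,480:]=0
c=max(cv2.findContours(m,0,1)[0],key=cv2.contourArea);print("rack box px",cv2.boxPoints(cv2.minAreaRect(c)).tolist())
ys=np.arange(152,222);xs=np.array([np.where(m[y])[0].min() for y in ys if m[y].any()]);P=ray(np.c_[xs-.5,ys],K,T,0.006)
v=cv2.fitLine(np.float32(P[:,:2]),cv2.DIST_HUBER,0,.01,.01).ravel();print("rack back edge dir",v,np.degrees(np.arctan2(v[1],v[0])))
# nose cream rows by column
g=im.astype(int);cream=((g[...,0]-g[...,2])>18).astype(np.uint8)
for x in range(436,458,2):
    w=np.where(cream[180:235,x])[0]+180;print(x,w.min() if len(w) else None,w.max() if len(w) else None,len(w))
for x in range(436,458,1): print(x,g[200:220,x,0].tolist())
E
```

```text
(447, 208) [152 146 126] [ 23  44 152]
(437, 204) [166 167 150] [ 32  26 167]
(428, 195) [82 66 47] [ 16 109  82]
(425, 215) [110  95  74] [ 17  83 110]
(420, 205) [137 108  76] [ 16 114 137]
(465, 215) [134 135 133] [ 45   4 135]
(264, 186) [63 60 52] [22 45 63]
(298, 170) [ 91  99 102] [ 98  28 102]
(283, 165) [60 57 49] [22 47 60]
rack box px [[414.4588317871094, 223.43527221679688], [431.8470764160156, 145.188232421875], [453.7647399902344, 150.05880737304688], [436.3764953613281, 228.30584716796875]]
rack back edge dir [ 0.9668848  -0.25521314  0.5704694  -0.22939253] -14.786217
436 181 228 39
438 181 225 42
440 182 214 30
442 182 210 26
444 181 210 28
446 180 211 17
448 203 211 9
450 203 212 10
452 204 211 8
454 205 207 3
456 None None 0
436 [164, 165, 165, 165, 166, 164, 162, 157, 153, 150, 147, 143, 140, 136, 132, 128, 122, 116, 107, 100]
437 [164, 165, 166, 166, 166, 165, 162, 159, 155, 151, 148, 145, 142, 138, 134, 129, 124, 118, 112, 111]
438 [163, 164, 165, 165, 165, 166, 163, 161, 157, 153, 149, 145, 142, 139, 136, 130, 125, 122, 121, 127]
439 [163, 165, 165, 166, 166, 1
[... 1261 characters left out ...]
 158, 164, 160, 155, 146, 134, 118, 113, 130, 138, 136, 135, 136, 140]
452 [136, 137, 129, 121, 130, 144, 156, 162, 162, 157, 149, 138, 128, 133, 138, 139, 136, 134, 137, 138]
453 [136, 136, 127, 114, 123, 141, 153, 160, 159, 155, 148, 139, 135, 136, 139, 141, 139, 136, 135, 133]
454 [141, 140, 139, 125, 122, 136, 144, 147, 136, 133, 139, 138, 137, 137, 136, 139, 140, 138, 136, 134]
455 [140, 140, 139, 138, 136, 135, 136, 136, 135, 135, 137, 137, 138, 137, 136, 138, 141, 137, 136, 137]
456 [138, 138, 138, 137, 136, 135, 136, 135, 135, 137, 140, 140, 140, 138, 137, 136, 136, 133, 135, 139]
457 [138, 138, 138, 138, 137, 137, 136, 134, 133, 136, 139, 140, 139, 137, 136, 138, 140, 138, 137, 139]
```

Run:
```python
from h import *
cams={n:cap(n) for n in("top","side")}
im,K,T=cams["top"]
P=ray([[445,206.1],[449,207.1],[453,208.1],[454.3,208.4]],K,T,0.062);print("nose pts",P.round(4).tolist())
d=P[2]-P[0];print("n dir",np.degrees(np.arctan2(d[1],d[0])))
# fan rim
for n,(x0,y0,x1,y1) in {"top":(255,155,308,215),"side":(252,200,312,265)}.items():
    im,K,T=cams[n];g=im[y0:y1,x0:x1].astype(int)
    m=((g[...,0]-g[...,2]>9)&(g[...,0]>(105 if n=="top" else 120))).astype(np.uint8)
    print(n);print("\n".join("".join(".#"[v] for v in row) for row in m))
```

```text
nose pts [[0.4933, -0.2869, 0.062], [0.4898, -0.3002, 0.062], [0.4863, -0.3133, 0.062], [0.4852, -0.3176, 0.062]]
n dir -104.83129323917903
top
.....................................................
.....................................................
.....................................................
.....................................................
.....................................................
.....................................................
.....................................................
.....................................................
.....................##########......................
..................########.#######...................
................####............####.................
...............###.................###...............
.............###....................###..............
............##........................##.............
...........##..........................##............
..........##............................##...........
.........##..............................##..........
.........##...........................
[... 5553 characters left out ...]
#......................######
######...........##############......................#######
######............############.......................#######
#####...............########.........................#######
#####...............................................########
####................................................########
#####..............................................#########
#######............................................#########
############......................................##########
###############...................................##########
###############...................................##########
################...##.......##...................###########
```

```bash
cat >> h.py <<'E'
def circ(P):
    A=np.c_[2*P[:,:2],np.ones(len(P))];s=np.linalg.lstsq(A,(P[:,:2]**2).sum(1),rcond=None)[0];return s[:2],np.sqrt(s[2]+s[:2]@s[:2])
def plan(g,Mt,lab=""):
    "turn (deg, tool axes) then shift (tool axes after the turn) to put the grasp point at g with axes Mt"
    s,M,_=grip();w=np.degrees((R.from_matrix(M.T@Mt)).as_rotvec())
    t=Mt.T@(np.asarray(g)+.019*Mt[:,1]-s["eef_pos"]);print(lab,"turn",w.round(2),"norm",np.linalg.norm(w).round(1),"shift",t.round(4),"t",round(s["t"],2))
E
python3 - <<'E'
from h import *
im,K,T=cap("top")
g=im.astype(int);m=((g[...,0]-g[...,2]>9)&(g[...,0]>105));m[:160]=0;m[203:]=0;m[:,:258]=0;m[:,303:]=0
v,u=np.where(m);P=ray(np.c_[u,v],K,T,.133);c,rd=circ(P);print("fan top",c,rd)
im2,K2,T2=cap("side");g=im2.astype(int)
m=((g[...,0]-g[...,2]>9)&(g[...,0]>120));m[:214]=0;m[232:]=0;m[:,:259]=0;m[:,307:]=0
print("rim centre from top in side px",proj([*c,.133],K2,T2))
v,u=np.where(m);k=(np.abs(np.hypot(*(ray(np.c_[u,v],K2,T2,.133)[:,:2]-c).T)-.066)<.012)
P2=ray(np.c_[u,v],K2,T2,.133)[k];print("fan side",circ(P2),k.sum())
print("seat px top",proj([[*c,.048],[*c,.070]],K,T))
s,M,gp=grip();print("tool axes cols\n",M.round(3))
n=np.array([-.256,-.967,0]);n/=np.linalg.norm(n);z=np.array([0,0,1.])
th=np.radians(40);a=-n*np.sin(th)-z*np.cos(th);hz=np.cross(n,z);hz*=np.sign(hz@M[:,2])
Mt=np.c_[np.cross(a,hz),a,hz];print(Mt.round(3))
q=np.array([.4898,-.3002,.062])
plan(q-.12*a,Mt,"pre");plan(q,Mt,"grasp")
x,y=proj([*c,.06],K,T)[0].astype(int)
cv2.imwrite("pics/drv.png",cv2.resize(im[y-16:y+17,x-16:x+17,::-1],None,fx=16,fy=16,interpolation=cv2.INTER_LANCZOS4));print(x,y)
E
```

```text
fan top [0.56643472 0.25928787] 0.06355176938152517
rim centre from top in side px [[283.16818693 216.52493351]]
fan side (array([0.56743136, 0.25949943]), np.float64(0.06455089623348133)) 139
seat px top [[283.28463068 186.83340579]
 [282.60566176 185.76298971]]
tool axes cols
 [[-0.917 -0.     0.398]
 [-0.398  0.    -0.917]
 [-0.    -1.    -0.   ]]
[[-0.196  0.165  0.967]
 [-0.741  0.621 -0.256]
 [-0.643 -0.766 -0.   ]]
pre turn [-18.01 -49.52  37.2 ] norm 64.5 shift [-0.1122  0.1802  0.2094] t 0.35
grasp turn [-18.01 -49.52  37.2 ] norm 64.5 shift [-0.1122  0.3002  0.2094] t 0.35
282 186
```

View pics/drv.png

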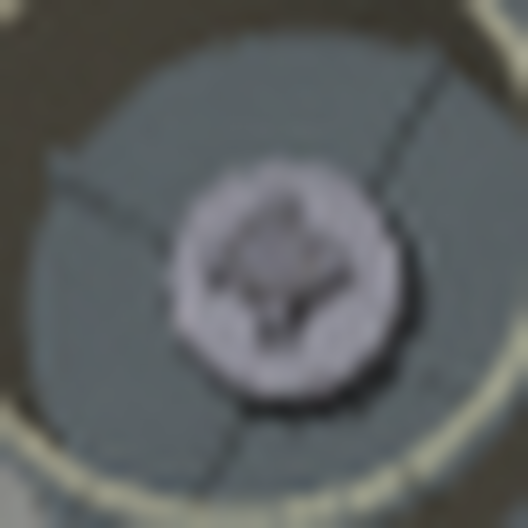

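The drive's splines lie nearly along the image axes: up (290,195), right (345,275), down (275,345) and left (215,280) in the crop. The rotor is therefore within about 5° of the world axes. The fan centre agrees in both views to 1 mm. Now to the pre-grasp pose.

```bash
python3 -m handwheel '-1.8 -4.95 3.72 0 0 0 0.094;-1.8 -4.95 3.72 0 0 0 0.094;-1.8 -4.95 3.72 0 0 0 0.094;-1.8 -4.95 3.72 0 0 0 0.094;-1.8 -4.95 3.72 0 0 0 0.094' 20
python3 -m handwheel '-1.8 -4.95 3.72 0 0 0 0.094;-1.8 -4.95 3.72 0 0 0 0.094;-1.8 -4.95 3.72 0 0 0 0.094;-1.8 -4.95 3.72 0 0 0 0.094;-1.8 -4.95 3.72 0 0 0 0.094'
cat >> h.py <<'E'
n=np.array([-.256,-.967,0]);n/=np.linalg.norm(n);Z=np.array([0,0,1.])
def rackM(th,M):
    th=np.radians(th);a=-n*np.sin(th)-Z*np.cos(th);hz=np.cross(n,Z);hz*=np.sign(hz@M[:,2]);return np.c_[np.cross(a,hz),a,hz]
q=np.array([.4898,-.3002,.062])
E
python3 -c "
from h import *
s,M,g=grip();Mt=rackM(40,M);plan(q-.12*Mt[:,1],Mt);print(s['joint_positions'].round(2))"
```

```text
t: 0.77
eef_pos: [0.219, -0.5046, 0.2058]
tcp_rot: [-0.186, 0.711, -0.557, 0.388]
contact_force: [0.9, 1.4, 0.9]
opening: 0.999
t: 1.18
eef_pos: [0.2188, -0.5046, 0.2055]
tcp_rot: [-0.213, 0.673, -0.378, 0.599]
contact_force: [0.6, 0.6, 1.0]
opening: 1.0
 turn [ 0.02  0.21 -0.17] norm 0.3 shift [-0.1123  0.1805  0.2097] t 1.18
[-1.37  0.68  1.11  0.32  1.98 -1.08]
```

```bash
python3 -m handwheel '0 0 0 -0.0125 0.02 0.0233 0.094;0 0 0 -0.0125 0.02 0.0233 0.094;0 0 0 -0.0125 0.02 0.0233 0.094;0 0 0 -0.0125 0.02 0.0233 0.094;0 0 0 -0.0125 0.02 0.0233 0.094' 
python3 -m handwheel '0 0 0 -0.0125 0.02 0.0233 0.094;0 0 0 -0.0125 0.02 0.0233 0.094;0 0 0 -0.0125 0.02 0.0233 0.094;0 0 0 -0.0125 0.02 0.0233 0.094;0 0 0 0 0 0 0.094'
python3 -c "
from h import *
s,M,g=grip();Mt=rackM(40,M);plan(q-.12*Mt[:,1],Mt);plan(q,Mt);print(s['joint_positions'].round(2))
a=cap('top','t1');b=cap('side','s1')
o=np.vstack([a[0][130:330,300:620],b[0][60:260,290:610]])[:,:,::-1];cv2.imwrite('pics/c1.png',cv2.resize(o,None,fx=1.5,fy=1.5))
for c in(a,b):print(proj([q,g],c[1],c[2]).round(1).tolist())"
```

```text
t: 1.6
eef_pos: [0.3617, -0.425, 0.1686]
tcp_rot: [-0.213, 0.674, -0.379, 0.597]
contact_force: [0.9, -0.5, -1.0]
opening: 1.002
t: 2.02
eef_pos: [0.477, -0.3594, 0.1383]
tcp_rot: [-0.215, 0.674, -0.377, 0.598]
contact_force: [-0.4, 0.6, -0.5]
opening: 1.001
 turn [ 0.2   0.14 -0.09] norm 0.3 shift [ 0.0027 -0.0036 -0.0028] t 2.02
 turn [ 0.2   0.14 -0.09] norm 0.3 shift [ 0.0027  0.1164 -0.0028] t 2.02
[-0.94  0.71  1.22  0.53  1.68 -0.75]
[[449.0, 207.1], [481.3, 208.7]]
[[382.0, 157.5], [395.8, 130.0]]
```

View pics/c1.png

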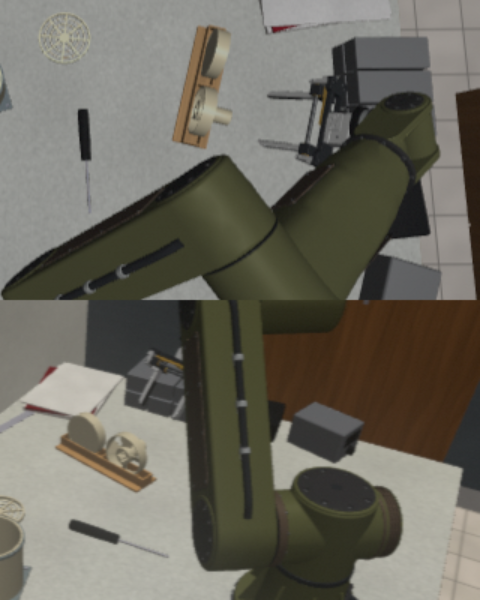

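```bash
python3 -m handwheel '0 0 0 0.0005 0.023 -0.0006 0.094;0 0 0 0.0005 0.023 -0.0006 0.094;0 0 0 0.0005 0.023 -0.0006 0.094;0 0 0 0.0005 0.02 -0.0006 0.094;0 0 0 0.0005 0.012 -0.0004 0.094' 
python3 -m handwheel '0 0 0 0.0002 0.012 0 0.094;0 0 0 0 0.004 0 0.094;0 0 0 0 0 0 0.094'
python3 -c "
from h import *
s,M,g=grip();Mt=rackM(40,M);plan(q,Mt)
a=cap('top','t2');b=cap('side','s2')
o=np.hstack([cv2.resize(a[0][160:250,400:500],None,fx=4,fy=4,interpolation=2),cv2.resize(b[0][110:200,330:430],None,fx=4,fy=4,interpolation=2)])[:,:,::-1];cv2.imwrite('pics/c2.png',o)"
```

```text
t: 2.53
eef_pos: [0.4861, -0.301, 0.0596]
tcp_rot: [-0.213, 0.675, -0.379, 0.596]
contact_force: [0.6, -0.2, 0.3]
opening: 1.0
t: 2.78
eef_pos: [0.4895, -0.2917, 0.0483]
tcp_rot: [-0.213, 0.674, -0.379, 0.597]
contact_force: [0.2, -0.7, 0.3]
opening: 1.004
 turn [-0.01 -0.03 -0.  ] norm 0.0 shift [-0.0026  0.0033  0.0025] t 2.78
```

View pics/c2.png

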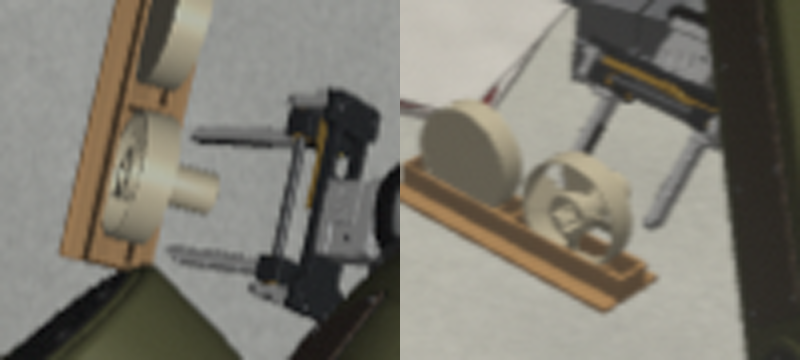

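```bash
python3 -m handwheel '0 0 0 -0.001 0.001 0.001 0.094;0 0 0 0 0 0 0.094;0 0 0 0 0 0 0.094'
python3 -c "
from h import *
s,M,g=grip();Mt=rackM(40,M);plan(q,Mt);print(g,s['joint_vel'])"
```

```text
t: 3.13
eef_pos: [0.4911, -0.2909, 0.0487]
tcp_rot: [-0.214, 0.674, -0.38, 0.597]
contact_force: [-0.1, -0.6, -0.2]
opening: 1.003
 turn [-0.06  0.    0.04] norm 0.1 shift [-0.0014  0.0029  0.0012] t 3.13
[ 0.48791669 -0.30273372  0.06328999] [ 0.00059605  0.00317021  0.00076007 -0.00093139  0.00119002 -0.00051812]
```

```bash
python3 -m handwheel '0 0 0 -0.0014 0.0025 0.0012 0.094;0 0 0 0 0 0 0.03;0 0 0 0 0 0 0.03;0 0 0 0 0 0 0.03;0 0 0 0 0 0 0.03' 55
python3 -m handwheel '0 0 0 0 0 0 0.03;0 0 0 0 0 0 0.03;0 0 0 0 0 0 0.03;0 0 0 0 0 0 0.03;0 0 0 0 0 0 0.03'
```

```text
t: 3.55
eef_pos: [0.4928, -0.2883, 0.0474]
tcp_rot: [-0.214, 0.674, -0.379, 0.597]
contact_force: [0.2, 0.4, -0.5]
opening: 0.752
t: 3.97
eef_pos: [0.4928, -0.2883, 0.0473]
tcp_rot: [-0.214, 0.674, -0.379, 0.597]
contact_force: [-0.5, -0.7, -0.1]
opening: 0.396
```

```bash
python3 -m handwheel '0 0 0 0 0 0 0.03;0 0 0 0 0 0 0.03;0 0 0 -0.0045 -0.0054 0 0.03;0 0 0 -0.0077 -0.0092 0 0.03;0 0 0 -0.0077 -0.0092 0 0.03'
python3 -m handwheel '0 0 0 -0.0077 -0.0092 0 0.03;0 0 0 -0.0077 -0.0092 0 0.03;0 0 0 -0.0129 -0.0153 0 0.03;0 0 0 -0.0129 -0.0153 0 0.03;0 0 0 -0.0129 -0.0153 0 0.03'
python3 -m handwheel '0 0 0 -0.0129 -0.0153 0 0.03;0 0 0 -0.0129 -0.0153 0 0.03;0 0 0 -0.0077 -0.0092 0 0.03;0 0 0 0 0 0 0.03'
python3 -c "
from h import *
s,M,g=grip();print(g,s['joint_positions'].round(2))
a=cap('top','t3');b=cap('side','s3')
o=np.hstack([cv2.resize(a[0][150:270,380:520],None,fx=3,fy=3,interpolation=2),cv2.resize(b[0][60:180,310:430],None,fx=3,fy=3,interpolation=2)])[:,:,::-1];cv2.imwrite('pics/c3.png',o)"
```

```text
t: 4.38
eef_pos: [0.4927, -0.2884, 0.0795]
tcp_rot: [-0.214, 0.674, -0.379, 0.597]
contact_force: [0.1, -0.7, -1.4]
opening: 0.376
t: 4.8
eef_pos: [0.4927, -0.2882, 0.1644]
tcp_rot: [-0.214, 0.674, -0.379, 0.597]
contact_force: [0.3, 0.1, -2.4]
opening: 0.375
t: 5.13
eef_pos: [0.4933, -0.2886, 0.2176]
tcp_rot: [-0.214, 0.672, -0.381, 0.598]
contact_force: [-0.6, -1.3, -2.2]
opening: 0.373
[ 0.49011363 -0.30033805  0.23217442] [-0.85  0.54  1.3   0.57  1.71 -0.63]
```

View pics/c3.png

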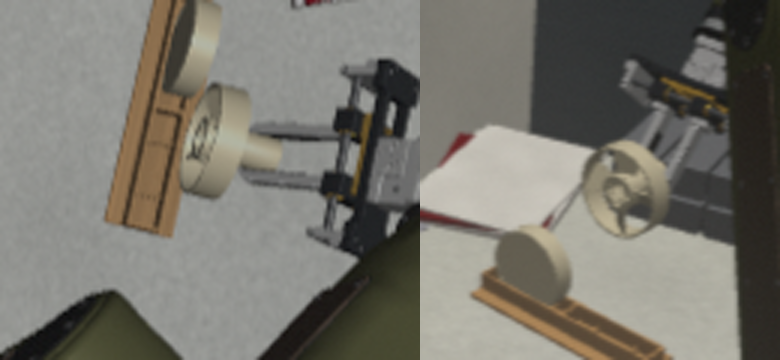

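Top and side crops both show the impeller level in the gripper and clear of the rack, with the wheel undisturbed. Next I'll plan the move to a free spot on the bench and the tip-over.

```bash
cat >> h.py <<'E'
spot=np.array([.43,.11]);U=np.array([*spot,0])/np.linalg.norm(spot)
def layM(th):
    "tool axes with the impeller nose up, gripped at rack tilt th"
    B0=np.c_[n,Z,np.cross(n,Z)];B1=np.c_[Z,-U,np.cross(Z,-U)]
    return B1@B0.T@rackM(th,np.c_[n,n,[.967,-.256,0]])
E
python3 - <<'E'
from h import *
s,M,g=grip()
plan([*spot,.24],M,"shift only");Mt=layM(40);plan([*spot,.24],Mt,"turn");print(Mt.round(3))
im,K,T=cap("top");print(proj([[*spot,0],[*spot,.25],[*(spot+[0,-.06]),0]],K,T))
print(ray([[356,204],[360,270],[343,155],[240,204]],K,T,.0).round(3).tolist())
E
```

```text
shift only turn [0. 0. 0.] norm 0.0 shift [-0.2991  0.2361 -0.1626] t 5.23
turn turn [  11.14 -127.04  -52.88] norm 138.1 shift [0.0442 0.0315 0.4012] t 5.23
[[ 0.623  0.742 -0.248]
 [ 0.159  0.19   0.969]
 [ 0.766 -0.643  0.   ]]
[[326.96756425 227.01862181]
 [327.51589878 221.56437288]
 [344.06183742 226.88391091]]
[[0.511, 0.007, 0.0], [0.28, -0.003, 0.0], [0.688, 0.05, 0.0], [0.514, 0.418, 0.0]]
```

```bash
python3 -m handwheel '0 0 0 -0.01 0.0079 -0.0054 0.03;0 0 0 -0.02 0.0157 -0.0108 0.03;0 0 0 -0.02 0.0157 -0.0108 0.03;0 0 0 -0.02 0.0157 -0.0108 0.03;0 0 0 -0.02 0.0157 -0.0108 0.03'
python3 -m handwheel '0 0 0 -0.02 0.0157 -0.0108 0.03;0 0 0 -0.02 0.0157 -0.0108 0.03;0 0 0 -0.02 0.0157 -0.0108 0.03;0 0 0 -0.02 0.0157 -0.0108 0.03;0 0 0 -0.02 0.0157 -0.0108 0.03'
python3 -m handwheel '0 0 0 -0.02 0.0157 -0.0108 0.03;0 0 0 -0.02 0.0157 -0.0108 0.03;0 0 0 -0.02 0.0157 -0.0108 0.03;0 0 0 -0.02 0.0157 -0.0108 0.03;0 0 0 -0.02 0.0157 -0.0108 0.03'
python3 -c "
from h import *
s,M,g=grip();print(g,s['joint_positions'].round(2));plan([*spot,.24],layM(40))"
```

```text
t: 5.7
eef_pos: [0.4744, -0.1637, 0.2167]
tcp_rot: [-0.213, 0.675, -0.379, 0.596]
contact_force: [1.2, -0.1, -1.5]
opening: 0.373
t: 6.12
eef_pos: [0.4547, -0.027, 0.2211]
tcp_rot: [-0.214, 0.675, -0.379, 0.596]
contact_force: [0.0, -0.3, -2.1]
opening: 0.37
t: 6.53
eef_pos: [0.435, 0.1095, 0.2252]
tcp_rot: [-0.214, 0.675, -0.379, 0.596]
contact_force: [1.1, -0.1, -1.6]
opening: 0.373
[0.43193522 0.09768666 0.23978548] [-0.24 -0.01  1.98  0.74  1.26 -0.25]
 turn [  11.22 -127.08  -52.99] norm 138.1 shift [0.0083 0.0059 0.0017] t 6.53
```

```bash
for i in 1; do python3 -m handwheel '0.53 -6.05 -2.52 0 0 0 0.03;0.53 -6.05 -2.52 0 0 0 0.03;0.53 -6.05 -2.52 0 0 0 0.03;0.53 -6.05 -2.52 0 0 0 0.03;0.53 -6.05 -2.52 0 0 0 0.03'
python3 -m handwheel '0.53 -6.05 -2.52 0 0 0 0.03;0.53 -6.05 -2.52 0 0 0 0.03;0.53 -6.05 -2.52 0 0 0 0.03;0.53 -6.05 -2.52 0 0 0 0.03;0.53 -6.05 -2.52 0 0 0 0.03'
done
python3 -c "
from h import *
s,M,g=grip();print(g,s['joint_positions'].round(2));plan([*spot,.24],layM(40))"
```

```text
t: 6.95
eef_pos: [0.4355, 0.1082, 0.2252]
tcp_rot: [-0.365, 0.458, -0.388, 0.712]
contact_force: [0.8, -0.1, -1.2]
opening: 0.371
t: 7.37
eef_pos: [0.4355, 0.1083, 0.2252]
tcp_rot: [-0.484, 0.205, -0.364, 0.768]
contact_force: [-0.6, -0.5, -1.1]
opening: 0.374
[0.42859615 0.10322205 0.24215426] [-0.   -0.18  2.05  0.34  0.92 -0.88]
 turn [  5.86 -66.23 -27.7 ] norm 72.0 shift [0.0082 0.0057 0.003 ] t 7.37
```

```bash
python3 -m handwheel '0.53 -6.02 -2.52 0 0 0 0.03;0.53 -6.02 -2.52 0 0 0 0.03;0.53 -6.02 -2.52 0 0 0 0.03;0.53 -6.02 -2.52 0 0 0 0.03;0.53 -6.02 -2.52 0 0 0 0.03'
python3 -m handwheel '0.53 -6.02 -2.52 0 0 0 0.03;0.53 -6.02 -2.52 0 0 0 0.03;0.53 -6.02 -2.52 0 0 0 0.03;0.53 -6.02 -2.52 0 0 0 0.03;0.53 -6.02 -2.52 0 0 0 0.03'
python3 -m handwheel '0.53 -6.02 -2.52 0 0 0 0.03;0 0 0 0 0 0 0.03'
python3 -c "
from h import *
s,M,g=grip();print(g,s['joint_positions'].round(2));plan([*spot,.24],layM(40));plan([*spot,.065],layM(40))
b=cap('side','s4');a=cap('top','t4');print(proj(g,b[1],b[2]),proj(g,a[1],a[2]))
o=np.hstack([cv2.resize(a[0][160:290,260:390],None,fx=3,fy=3,interpolation=2),cv2.resize(b[0][140:270,310:440],None,fx=3,fy=3,interpolation=2)])[:,:,::-1];cv2.imwrite('pics/c4.png',o)"
```

```text
t: 7.78
eef_pos: [0.4353, 0.1083, 0.2251]
tcp_rot: [-0.564, -0.063, -0.312, 0.762]
contact_force: [0.5, 0.9, -1.3]
opening: 0.373
t: 8.2
eef_pos: [0.4352, 0.1082, 0.2249]
tcp_rot: [-0.598, -0.326, -0.235, 0.693]
contact_force: [-0.2, -0.6, -0.8]
opening: 0.376
t: 8.37
eef_pos: [0.4347, 0.1083, 0.2241]
tcp_rot: [-0.599, -0.368, -0.218, 0.677]
contact_force: [0.4, 0.2, -1.8]
opening: 0.372
[0.42068027 0.10473899 0.23644207] [ 0.09 -0.37  2.35  0.39  0.33 -2.03]
 turn [ 0.08 -0.99 -0.58] norm 1.1 shift [0.0096 0.0056 0.0028] t 8.37
 turn [ 0.08 -0.99 -0.58] norm 1.1 shift [-0.1245  0.1181  0.0028] t 8.37
[[352.39383596 177.33815181]] [[329.32022139 225.10473441]]
```

View pics/c4.png

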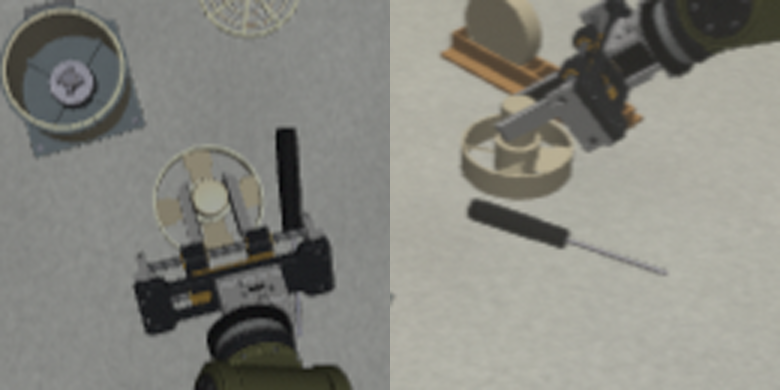

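```bash
python3 -c "
from h import *
plan([.47,.105,.075],layM(40))"
```

```text
turn [ 0.12 -1.7  -0.61] norm 1.8 shift [-0.0943  0.1406 -0.0118] t 8.47
```

```bash
python3 -m handwheel '0.12 -1.7 -0.61 0 0 0 0.03;0 0 0 -0.0118 0.0176 -0.0015 0.03;0 0 0 -0.0118 0.0176 -0.0015 0.03;0 0 0 -0.0118 0.0176 -0.0015 0.03;0 0 0 -0.0118 0.0176 -0.0015 0.03'
python3 -m handwheel '0 0 0 -0.0118 0.0176 -0.0015 0.03;0 0 0 -0.0118 0.0176 -0.0015 0.03;0 0 0 -0.0118 0.0176 -0.0015 0.03;0 0 0 0 0 0 0.03;0 0 0 0 0 0 0.03'
python3 -c "
from h import *
s,M,g=grip();print(g,s['joint_positions'].round(2),s['contact_force']);plan([.47,.105,.06],layM(40))"
```

```text
t: 8.88
eef_pos: [0.4563, 0.1165, 0.1587]
tcp_rot: [-0.604, -0.365, -0.218, 0.675]
contact_force: [-0.1, 0.2, -1.4]
opening: 0.37
t: 9.3
eef_pos: [0.4679, 0.1307, 0.1266]
tcp_rot: [-0.62, -0.357, -0.205, 0.668]
contact_force: [-0.5, -0.0, -1.3]
opening: 0.372
[0.45432025 0.12796879 0.13954836] [ 0.19 -0.03  2.35  0.94  0.01 -2.55] [-0.47738147 -0.01431631 -1.30075308]
 turn [ 2.09  0.01 -3.02] norm 3.7 shift [-0.0538  0.0584 -0.0254] t 9.3
```

The arm has run into the wrist singularity: j5 is about 0 and j6 is at its limit, because the forearm is as steep as the tool this close in. A spot farther out avoids that. I'll fit the link lengths from the logged poses to choose one.

```bash
cat > k.py <<'E'
from h import *
D=[([-1.228,.3,1.521],[.219,-.504,.205],[-.144,.693,-.692,.144]),([-1.37,.68,1.11],[.2188,-.5046,.2055],[-.213,.673,-.378,.599]),([-.94,.71,1.22],[.477,-.3594,.1383],[-.215,.674,-.377,.598]),([-.85,.54,1.3],[.4933,-.2886,.2176],[-.214,.672,-.381,.598]),([-.24,-.01,1.98],[.435,.1095,.2252],[-.214,.675,-.379,.596]),([0,-.18,2.05],[.4355,.1083,.2252],[-.484,.205,-.364,.768]),([.09,-.37,2.35],[.4347,.1083,.2241],[-.599,-.368,-.218,.677]),([.19,-.03,2.35],[.4679,.1307,.1266],[-.62,-.357,-.205,.668])]
A=[];b=[]
for (j1,j2,j3),p,qq in D:
    y=R.from_quat(qq).as_matrix()[:,1];e=np.array([np.cos(j1),np.sin(j1),0])
    A.append(np.c_[Z,e,np.sin(j2)*e+np.cos(j2)*Z,np.sin(j2+j3)*e+np.cos(j2+j3)*Z,y]);b.append(p)
L,res=np.linalg.lstsq(np.vstack(A),np.hstack(b),rcond=None)[:2]
d1,a1,a2,a3,lt=L
if __name__=="__main__":
    print(L.round(3),np.sqrt(res/24))
    for x,y in[(.45,.11),(.55,-.05),(.6,-.1),(.6,.0),(.62,-.1)]:
        for zz in(.06,.2):
            u=np.array([x,y,0])/np.hypot(x,y);a=np.cos(np.radians(40))*u-np.sin(np.radians(40))*Z
            w=np.array([x,y,zz])-(lt-.019)*a;rr,h=np.hypot(*w[:2])-a1,w[2]-d1;dd=np.hypot(rr,h)
            j3=np.pi-np.arccos(np.clip((a2**2+a3**2-dd**2)/(2*a2*a3),-1,1));j2=np.arctan2(rr,h)-np.arctan2(a3*np.sin(j3),a2+a3*np.cos(j3))
            print((x,y,zz),"j2 %.2f j3 %.2f forearm below horiz %.0f deg"%(j2,j3,np.degrees(j2+j3)-90))
E
python3 k.py
```

```text
[ 0.183 -0.089  0.501  0.509  0.331] [0.01592619]
(0.45, 0.11, 0.06) j2 0.06 j3 2.49 forearm below horiz 56 deg
(0.45, 0.11, 0.2) j2 -0.24 j3 2.37 forearm below horiz 32 deg
(0.55, -0.05, 0.06) j2 0.21 j3 2.31 forearm below horiz 54 deg
(0.55, -0.05, 0.2) j2 -0.04 j3 2.20 forearm below horiz 34 deg
(0.6, -0.1, 0.06) j2 0.29 j3 2.18 forearm below horiz 52 deg
(0.6, -0.1, 0.2) j2 0.07 j3 2.09 forearm below horiz 34 deg
(0.6, 0.0, 0.06) j2 0.28 j3 2.20 forearm below horiz 52 deg
(0.6, 0.0, 0.2) j2 0.05 j3 2.10 forearm below horiz 34 deg
(0.62, -0.1, 0.06) j2 0.32 j3 2.14 forearm below horiz 51 deg
(0.62, -0.1, 0.2) j2 0.11 j3 2.05 forearm below horiz 33 deg
```

```bash
cat >> k.py <<'E'
def ik(g,M):
    w=np.asarray(g)-(lt-.019)*M[:,1];j1=np.arctan2(w[1],w[0]);rr,h=np.hypot(*w[:2])-a1,w[2]-d1;dd=np.hypot(rr,h)
    j3=np.pi-np.arccos(np.clip((a2**2+a3**2-dd**2)/(2*a2*a3),-1,1));j2=np.arctan2(rr,h)-np.arctan2(a3*np.sin(j3),a2+a3*np.cos(j3))
    F=R.from_euler('ZY',[j1,j2+j3]).as_matrix();W=np.c_[-M[:,2],-M[:,0],M[:,1]]
    e=R.from_matrix(F.T@W).as_euler('ZYZ');e[0]=(e[0]+1.57)%(2*np.pi)-1.57
    return np.array([j1,j2,j3,*e])
def layU(az):
    u=np.array([np.cos(az),np.sin(az),0]);B0=np.c_[n,Z,np.cross(n,Z)];B1=np.c_[Z,-u,np.cross(Z,-u)]
    return B1@B0.T@rackM(40,np.c_[n,n,[.967,-.256,0]])
E
cat > t.py <<'E'
from k import *
s,M,g=grip();print("check",s['joint_positions'].round(2),ik(g,M).round(2))
lo=[-3.03,-.79,.23,-1.04,0,-2.55];hi=[3.03,2.21,2.52,4.18,3.07,2.55]
for x,y in[(.45,.11),(.55,-.05),(.60,-.1)]:
    for az in range(-180,181,20):
        o=[]
        for zz in(.06,.15,.24):
            j=ik([x,y,zz],layU(np.radians(az)));o.append(("ok " if all(j>np.array(lo)+.05) and all(j<np.array(hi)-.05) else "-- ")+str(j.round(2)))
        if o[0][0]=="o" : print((x,y),az,*o)
E
python3 t.py
```

```text
check [ 0.19 -0.03  2.35  0.94  0.01 -2.55] [ 0.34 -0.11  2.38 -1.09  0.12 -0.42]
(0.45, 0.11) -180 ok [0.16 0.8  1.34 0.13 1.87 1.71] ok [0.16 0.71 1.29 0.13 2.   1.73] ok [0.16 0.64 1.22 0.14 2.15 1.75]
(0.45, 0.11) -160 ok [ 0.28  0.8   1.33 -0.06  1.88  1.51] ok [ 0.28  0.71  1.28 -0.06  2.02  1.5 ] ok [ 0.28  0.65  1.2  -0.07  2.16  1.49]
(0.45, 0.11) -140 ok [ 0.39  0.78  1.38 -0.24  1.83  1.31] ok [ 0.39  0.68  1.33 -0.25  1.96  1.27] ok [ 0.39  0.62  1.25 -0.27  2.1   1.23]
(0.45, 0.11) -120 ok [ 0.51  0.72  1.48 -0.41  1.73  1.14] ok [ 0.51  0.62  1.44 -0.42  1.85  1.08] ok [ 0.51  0.55  1.36 -0.45  1.99  1.01]
(0.45, 0.11) -100 ok [ 0.61  0.64  1.62 -0.57  1.58  1.  ] ok [ 0.61  0.53  1.58 -0.58  1.7   0.92] ok [ 0.61  0.45  1.5  -0.59  1.83  0.83]
(0.45, 0.11) -80 ok [ 0.7   0.54  1.8  -0.74  1.4   0.89] ok [ 0.7   0.42  1.75 -0.72  1.52  0.78] ok [ 0.7   0.33  1.67 -0.73  1.65  0.67]
(0.45, 0.11) -60 ok [ 0.76  0.43  1.98 -0.92  1.21  0.8 ] ok [ 0.76  0.29  1.94 -0.88  1.32  0.66] ok [ 0.76  0.19  1.86 -0.85  1.44  0.51]
(0.45, 0.11) 40 ok [-0.16  0.14  2.39  1.65  0.62  
[... 4392 characters left out ...]
2.65]
(0.6, -0.1) 100 ok [-0.48  0.84  1.25  0.65  1.65  2.33] ok [-0.48  0.76  1.21  0.67  1.76  2.41] -- [-0.48  0.7   1.13  0.69  1.87  2.5 ]
(0.6, -0.1) 120 ok [-0.4   0.96  1.04  0.5   1.87  2.18] ok [-0.4   0.88  0.99  0.52  1.98  2.24] ok [-0.4   0.83  0.9   0.56  2.1   2.33]
(0.6, -0.1) 140 ok [-0.31  1.05  0.87  0.33  2.04  1.98] ok [-0.31  0.98  0.81  0.35  2.16  2.03] ok [-0.31  0.94  0.7   0.39  2.3   2.09]
(0.6, -0.1) 160 ok [-0.22  1.1   0.76  0.12  2.14  1.72] ok [-0.22  1.04  0.7   0.13  2.27  1.74] ok [-0.22  1.02  0.57  0.15  2.42  1.77]
(0.6, -0.1) 180 ok [-0.12  1.11  0.76 -0.11  2.15  1.44] ok [-0.12  1.04  0.69 -0.12  2.27  1.42] ok [-0.12  1.02  0.56 -0.14  2.43  1.39]
```

Pitching the tool inward (heading about -105°, a plain 90° pitch from the rack pose) stays within joint range. I'll go back the way I came, then pitch over a spot near (0.42,-0.10).

```bash
cat > t2.py <<'E'
from k import *
s,M,g=grip();plan([.43,.1,.24],M,"up");plan([.43,.1,.24],rackM(40,np.c_[n,n,[.967,-.256,0]]),"unturn")
M0=rackM(40,np.c_[n,n,[.967,-.256,0]]);M1=layU(np.radians(-104.8))
w=R.from_matrix(M0.T@M1).as_rotvec();print("pitch rotvec",np.degrees(w).round(2))
for f in np.linspace(0,1,6):
    Mf=M0@R.from_rotvec(w*f).as_matrix();print(f,ik([.43,.05,.26],Mf).round(2),ik([.42,-.1,.26],Mf).round(2))
print(ik([.42,-.1,.06],M1).round(2))
E
python3 t2.py
```

```text
up turn [0. 0. 0.] norm 0.0 shift [ 0.0527 -0.09   -0.0243] t 9.3
unturn turn [ -6.76 125.66  53.55] norm 136.8 shift [-0.0427 -0.0932 -0.0288] t 9.3
pitch rotvec [ 0.e+00 -3.e-02 -9.e+01]
0.0 [-0.36  0.04  1.9   0.71  1.36 -0.32] [-0.67  0.17  1.76  0.63  1.55 -0.54]
0.2 [-0.16  0.01  1.83  0.4   1.29 -0.01] [-0.5   0.09  1.75  0.38  1.42 -0.32]
0.4 [0.07 0.04 1.75 0.07 1.33 0.31] [-0.28  0.05  1.74  0.07  1.35 -0.04]
0.6000000000000001 [ 0.27  0.12  1.68 -0.21  1.47  0.56] [-0.06  0.07  1.74 -0.24  1.39  0.25]
0.8 [ 0.42  0.24  1.62 -0.43  1.65  0.72] [ 0.13  0.14  1.74 -0.51  1.51  0.49]
1.0 [ 0.52  0.37  1.58 -0.6   1.84  0.82] [ 0.27  0.25  1.74 -0.73  1.66  0.65]
[ 0.27  0.49  1.88 -0.74  1.38  0.91]
```

```bash
python3 -m handwheel '0 0 0 0.0105 -0.018 -0.0049 0.03;0 0 0 0.0105 -0.018 -0.0049 0.03;0 0 0 0.0105 -0.018 -0.0049 0.03;0 0 0 0.0105 -0.018 -0.0049 0.03;0 0 0 0.0105 -0.018 -0.0049 0.03'
python3 -m handwheel '-0.3 6.2 2.66 0 0 0 0.03;-0.3 6.2 2.66 0 0 0 0.03;-0.3 6.2 2.66 0 0 0 0.03;-0.3 6.2 2.66 0 0 0 0.03;-0.3 6.2 2.66 0 0 0 0.03'
python3 -c "
from h import *
s,M,g=grip();print(s['joint_positions'].round(2));M0=rackM(40,np.c_[n,n,[.967,-.256,0]]);plan([.43,.0,.24],M0)"
```

```text
t: 9.72
eef_pos: [0.4512, 0.114, 0.1987]
tcp_rot: [-0.614, -0.361, -0.206, 0.671]
contact_force: [-0.5, 0.1, -1.8]
opening: 0.374
t: 10.13
eef_pos: [0.4516, 0.1145, 0.1986]
tcp_rot: [-0.583, -0.097, -0.288, 0.754]
contact_force: [0.3, -0.2, -1.5]
opening: 0.371
[ 0.12 -0.2   2.18  0.17  0.57 -1.28]
 turn [-5.81 95.66 39.54] norm 103.7 shift [ 0.0624 -0.0874  0.0084] t 10.13
```

```bash
python3 -m handwheel '-0.36 5.98 2.47 0 0 0 0.03;-0.36 5.98 2.47 0 0 0 0.03;-0.36 5.98 2.47 0 0 0 0.03;-0.36 5.98 2.47 0 0 0 0.03;-0.36 5.98 2.47 0 0 0 0.03'
python3 -m handwheel '-0.36 5.98 2.47 0 0 0 0.03;-0.36 5.98 2.47 0 0 0 0.03;-0.36 5.98 2.47 0 0 0 0.03;-0.36 5.98 2.47 0 0 0 0.03;-0.36 5.98 2.47 0 0 0 0.03'
python3 -m handwheel '-0.36 5.98 2.47 0 0 0 0.03;-0.36 5.98 2.47 0 0 0 0.03;-0.36 5.98 2.47 0 0 0 0.03;-0.36 5.98 2.47 0 0 0 0.03;-0.36 5.98 2.47 0 0 0 0.03'
python3 -c "
from k import *
s,M,g=grip();print(s['joint_positions'].round(2));M0=rackM(40,np.c_[n,n,[.967,-.256,0]]);plan([.43,.0,.26],M0,'rackM');plan([.42,-.1,.26],M,'shift')
plan([.42,-.1,.26],layU(np.radians(-104.8)),'lay')"
```

```text
t: 10.55
eef_pos: [0.4516, 0.1144, 0.1986]
tcp_rot: [-0.508, 0.167, -0.348, 0.77]
contact_force: [-0.7, 0.2, -0.8]
opening: 0.369
t: 10.97
eef_pos: [0.4517, 0.1143, 0.1986]
tcp_rot: [-0.393, 0.418, -0.38, 0.726]
contact_force: [0.1, -0.3, -2.3]
opening: 0.371
t: 11.38
eef_pos: [0.4517, 0.1143, 0.1985]
tcp_rot: [-0.246, 0.636, -0.382, 0.623]
contact_force: [0.6, 0.6, -1.7]
opening: 0.374
[-0.2   0.05  1.97  0.72  1.17 -0.35]
rackM turn [-0.32  5.99  2.55] norm 6.5 shift [ 0.0494 -0.1027  0.0083] t 11.38
shift turn [0. 0. 0.] norm 0.0 shift [ 0.1354 -0.1606  0.0116] t 11.38
lay turn [ -4.92   4.39 -87.36] norm 87.6 shift [0.1855 0.1444 0.0241] t 11.38
```

```bash
python3 -m handwheel '0 0 0 0.0169 -0.0201 0.0015 0.03;0 0 0 0.0169 -0.0201 0.0015 0.03;0 0 0 0.0169 -0.0201 0.0015 0.03;0 0 0 0.0169 -0.0201 0.0015 0.03;0 0 0 0.0169 -0.0201 0.0015 0.03'
python3 -m handwheel '0 0 0 0.0169 -0.0201 0.0015 0.03;0 0 0 0.0169 -0.0201 0.0015 0.03;0 0 0 0.0169 -0.0201 0.0015 0.03;-0.38 0.34 -6.72 0 0 0 0.03;-0.38 0.34 -6.72 0 0 0 0.03'
python3 -m handwheel '-0.38 0.34 -6.72 0 0 0 0.03;-0.38 0.34 -6.72 0 0 0 0.03;-0.38 0.34 -6.72 0 0 0 0.03;-0.38 0.34 -6.72 0 0 0 0.03;-0.38 0.34 -6.72 0 0 0 0.03'
python3 -m handwheel '-0.38 0.34 -6.72 0 0 0 0.03;-0.38 0.34 -6.72 0 0 0 0.03;-0.38 0.34 -6.72 0 0 0 0.03;-0.38 0.34 -6.72 0 0 0 0.03;-0.38 0.34 -6.72 0 0 0 0.03'
python3 -m handwheel '-0.38 0.34 -6.72 0 0 0 0.03;0 0 0 0 0 0 0.03;0 0 0 0 0 0 0.03'
python3 -c "
from k import *
s,M,g=grip();print(g,s['joint_positions'].round(2));plan([.42,-.1,.085],layU(np.radians(-104.8)),'lay');b=cap('side','s5');a=cap('top','t5')"
```

```text
t: 11.8
eef_pos: [0.4338, -0.0138, 0.228]
tcp_rot: [-0.248, 0.634, -0.383, 0.624]
contact_force: [0.7, 0.3, -1.1]
opening: 0.374
t: 12.22
eef_pos: [0.4238, -0.0917, 0.2451]
tcp_rot: [-0.322, 0.607, -0.454, 0.567]
contact_force: [0.3, 0.6, -2.5]
opening: 0.371
t: 12.63
eef_pos: [0.4245, -0.0892, 0.2468]
tcp_rot: [0.486, -0.501, 0.594, -0.4]
contact_force: [-0.0, -0.0, -1.3]
opening: 0.374
t: 13.05
eef_pos: [0.4248, -0.0886, 0.2467]
tcp_rot: [0.607, -0.354, 0.683, -0.197]
contact_force: [-0.3, -0.0, -1.1]
opening: 0.373
t: 13.3
eef_pos: [0.4246, -0.0881, 0.2446]
tcp_rot: [0.627, -0.323, 0.691, -0.156]
contact_force: [0.4, -0.9, -1.4]
opening: 0.372
[ 0.42819773 -0.07402114  0.25682954] [ 0.16  0.22  1.76 -0.78  1.59  0.58]
lay turn [-0.38 -0.04 -0.05] norm 0.4 shift [-0.1141  0.1313 -0.0014] t 13.3
```

```bash
python3 -m handwheel '0 0 0 -0.0143 0.0164 -0.0002 0.03;0 0 0 -0.0143 0.0164 -0.0002 0.03;0 0 0 -0.0143 0.0164 -0.0002 0.03;0 0 0 -0.0143 0.0164 -0.0002 0.03;0 0 0 -0.0143 0.0164 -0.0002 0.03'
python3 -m handwheel '0 0 0 -0.0143 0.0164 -0.0002 0.03;0 0 0 -0.0143 0.0164 -0.0002 0.03;0 0 0 -0.0143 0.0164 -0.0002 0.03;0 0 0 0 0 0 0.03;0 0 0 0 0 0 0.03'
python3 -m handwheel '0 0 0 -0.0046 0.0039 0 0.03;0 0 0 -0.0046 0.0039 0 0.03;0 0 0 -0.0046 0.0039 0 0.03;0 0 0 0 0 0 0.03;0 0 0 0 0 0 0.03'
python3 -c "
from k import *
s,M,g=grip();print(g,M[2].round(3),s['joint_positions'].round(2),s['contact_force'])
a=cap('top','t6');b=cap('side','s6');print(proj(g,a[1],a[2]),proj(g,b[1],b[2]))
o=np.hstack([cv2.resize(a[0][160:290,320:450],None,fx=3,fy=3,interpolation=2),cv2.resize(b[0][140:270,340:470],None,fx=3,fy=3,interpolation=2)])[:,:,::-1];cv2.imwrite('pics/c6.png',o)"
```

```text
t: 13.82
eef_pos: [0.42, -0.1054, 0.1374]
tcp_rot: [0.625, -0.324, 0.692, -0.157]
contact_force: [-0.1, 0.1, -1.4]
opening: 0.374
t: 14.23
eef_pos: [0.417, -0.1149, 0.0735]
tcp_rot: [0.627, -0.324, 0.691, -0.156]
contact_force: [0.2, -0.1, -0.2]
opening: 0.375
t: 14.65
eef_pos: [0.417, -0.1143, 0.0545]
tcp_rot: [0.628, -0.323, 0.691, -0.156]
contact_force: [0.5, -0.0, -1.4]
opening: 0.373
[ 0.42059712 -0.10018984  0.06671999] [ 0.767 -0.642  0.004] [ 0.11  0.51  1.9  -0.85  1.26  0.87] [ 0.49938519 -0.03856141 -1.36528228]
[[390.20277111 228.08627254]] [[376.58730702 188.4627374 ]]
```

View pics/c6.png

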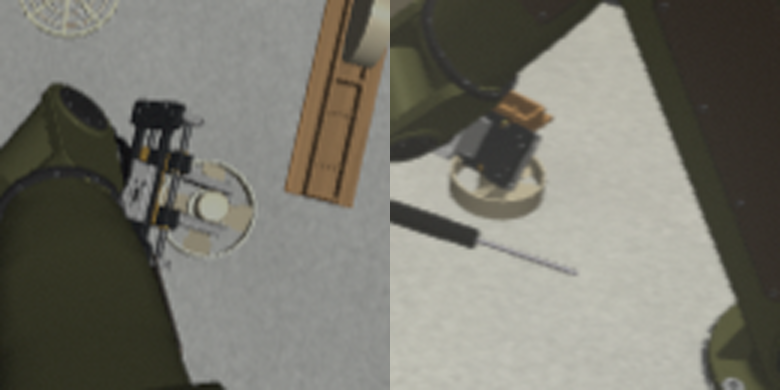

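The top crop shows the impeller nose-up at (210,205), just above free bench and clear of the rack and the screwdriver. Next, a slow descent until it touches.

```bash
python3 -m handwheel '0 0 0 -0.0015 0.0013 0 0.03;0 0 0 -0.0015 0.0013 0 0.03;0 0 0 0 0 0 0.03'
python3 -m handwheel '0 0 0 -0.0015 0.0013 0 0.03;0 0 0 0 0 0 0.03'
python3 -m handwheel '0 0 0 -0.0011 0.001 0 0.03;0 0 0 0 0 0 0.03'
python3 -c "
from h import *
s,M,g=grip();print(g,s['contact_force'])"
```

```text
t: 15.0
eef_pos: [0.4178, -0.1146, 0.0519]
tcp_rot: [0.627, -0.322, 0.692, -0.156]
contact_force: [1.8, 3.8, 14.1]
opening: 0.374
t: 15.17
eef_pos: [0.4182, -0.1145, 0.0513]
tcp_rot: [0.627, -0.321, 0.693, -0.155]
contact_force: [-3.0, 9.4, 31.0]
opening: 0.373
t: 15.33
eef_pos: [0.4182, -0.1146, 0.0512]
tcp_rot: [0.627, -0.321, 0.693, -0.154]
contact_force: [-7.5, 16.1, 50.2]
opening: 0.371
[ 0.42179141 -0.10038297  0.06331375] [-7.52539125 16.13345839 50.18682559]
```

```bash
python3 -m handwheel '0 0 0 0.0025 -0.0021 0 0.03;0 0 0 0 0 0 0.03'
python3 -m handwheel '0 0 0 0 0 0 0.094;0 0 0 0 0 0 0.094;0 0 0 0 0 0 0.094;0 0 0 0 0 0 0.094;0 0 0 0 0 0 0.094' 10
python3 -m handwheel '0 0 0 0 0 0 0.094;0 0 0 0 0 0 0.094;0 0 0 0 0 0 0.094;0 0 0 0 0 0 0.094;0 0 0 0 0 0 0.094'
python3 -c "
from k import *
s,M,g=grip();print(g,s['joint_positions'].round(2))
for az in range(-180,180,30):
    zt=np.array([np.cos(np.radians(az)),np.sin(np.radians(az)),0]);Mt=np.c_[np.cross(-Z,zt),-Z,zt];print(az,ik([.42,-.1,.06],Mt).round(2),ik([.567,.259,.11],Mt).round(2))
"
```

```text
t: 15.5
eef_pos: [0.4176, -0.1145, 0.0513]
tcp_rot: [0.627, -0.322, 0.692, -0.156]
contact_force: [3.6, 3.2, 16.3]
opening: 0.372
t: 15.92
eef_pos: [0.4169, -0.1145, 0.0502]
tcp_rot: [0.628, -0.323, 0.691, -0.156]
contact_force: [-0.1, 0.6, 0.4]
opening: 0.692
t: 16.33
eef_pos: [0.417, -0.1145, 0.0504]
tcp_rot: [0.627, -0.323, 0.691, -0.156]
contact_force: [-0.2, -0.1, -0.8]
opening: 0.994
[ 0.42056527 -0.10038207  0.06256865] [ 0.11  0.52  1.9  -0.86  1.26  0.87]
-180 [-0.23  0.22  1.98  0.    0.94  2.91] [ 0.43  0.51  1.46 -0.    1.17 -2.71]
-150 [-0.23  0.22  1.98  0.    0.94  2.38] [ 0.43  0.51  1.46 -0.    1.17  3.05]
-120 [-0.23  0.22  1.98  0.    0.94  1.86] [0.43 0.51 1.46 0.   1.17 2.52]
-90 [-0.23  0.22  1.98  0.    0.94  1.34] [ 0.43  0.51  1.46 -0.    1.17  2.  ]
-60 [-0.23  0.22  1.98  0.    0.94  0.81] [0.43 0.51 1.46 0.   1.17 1.48]
-30 [-0.23  0.22  1.98  0.    0.94  0.29] [0.43 0.51 1.46 0.   1.17 0.95]
0 [-0.23  0.22  1.98  0.    0.94 -0.23] [0.43 0.51 1.46 0.   1.17 0.43]
30 [-0.23  0.22  1.98  0.    0.94 -0.76] [ 0.43  0.51  1.46  0.    1.17 -0.1 ]
60 [-0.23  0.22  1.98 -0.    0.94 -1.28] [ 0.43  0.51  1.46  0.    1.17 -0.62]
90 [-0.23  0.22  1.98  0.    0.94 -1.8 ] [ 0.43  0.51  1.46  0.    1.17 -1.14]
120 [-0.23  0.22  1.98  0.    0.94 -2.33] [ 0.43  0.51  1.46  0.    1.17 -1.67]
150 [-0.23  0.22  1.98  0.    0.94 -2.85] [ 0.43  0.51  1.46  0.    1.17 -2.19]
```

```bash
python3 -m handwheel '0 0 0 0 -0.01 0 0.094;0 0 0 0 -0.03 0 0.094;0 0 0 0 -0.03 0 0.094;0 0 0 0 -0.03 0 0.094;0 0 0 0 -0.03 0 0.094'
python3 -m handwheel '0 0 0 0.01 -0.03 0 0.094;0 0 0 0.01 -0.03 0 0.094;0 0 0 0 0 0 0.094'
python3 -c "
from k import *
s,M,g=grip();print(g,s['joint_positions'].round(2))
zt=M[:,2]*[1,1,0];zt/=np.linalg.norm(zt);Mt=np.c_[np.cross(-Z,zt),-Z,zt];print(np.degrees(np.arctan2(zt[1],zt[0])));plan([.42,-.1,.2],Mt)
a=cap('top','t7');b=cap('side','s7');print(proj([.42,-.1,.076],a[1],a[2]),proj([.42,-.1,.076],b[1],b[2]))
o=np.hstack([cv2.resize(a[0][190:270,350:430],None,fx=5,fy=5,interpolation=2),cv2.resize(b[0][150:230,340:420],None,fx=5,fy=5,interpolation=2)])[:,:,::-1];cv2.imwrite('pics/c7.png',o)"
```

```text
t: 16.75
eef_pos: [0.4416, -0.0163, 0.1353]
tcp_rot: [0.627, -0.323, 0.691, -0.156]
contact_force: [-0.2, -0.7, 0.3]
opening: 1.0
t: 17.0
eef_pos: [0.4516, 0.0172, 0.1924]
tcp_rot: [0.625, -0.323, 0.693, -0.159]
contact_force: [0.6, 0.5, 0.7]
opening: 1.002
[0.45504606 0.03131319 0.20461686] [ 0.34  0.41  1.65 -0.69  1.65  0.75]
-14.375893051550538
 turn [-0.54 -0.25 49.79] norm 49.8 shift [ 0.1214  0.0114 -0.0015] t 17.0
[[390.61835726 228.09874522]] [[376.96149962 186.39096912]]
```

View pics/c7.png

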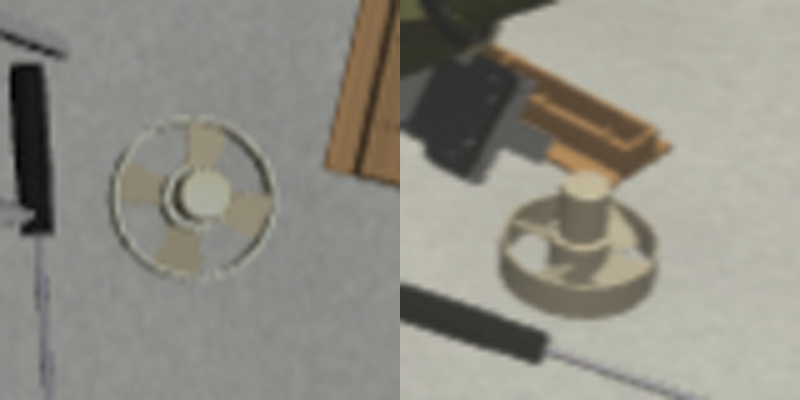

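Top crop: the impeller lies flat, nose up and let go, at (205,195), with blades at (207,145), (245,212), (180,252) and (140,187). Next I'll measure its centre, its blade angle and the spline angle.

```bash
cat > m.py <<'E'
from k import *
fr=[cap("top") for _ in range(4)];K,T=fr[0][1:];im=np.mean([f[0] for f in fr],0)
d=im[...,0]-im[...,2]
v,u=np.mgrid[185:275,350:430];uv=np.c_[u.ravel(),v.ravel()];I=im[v,u].reshape(-1,3);D=d[v,u].ravel()
P=ray(uv,K,T,.076);k=(np.hypot(*(P[:,:2]-[.42,-.1]).T)<.03)&(I.sum(1)/3>155)&(D>12);print("nose px",uv[k].mean(0),"xy",P[k,:2].mean(0),k.sum())
c=P[k,:2].mean(0)
P=ray(uv,K,T,.028);rr=np.hypot(*(P[:,:2]-c).T);k=(rr>.05)&(rr<.062)&(D>12)
cr,rad=circ(P[k]);print("ring",cr,rad,k.sum())
P=ray(uv,K,T,.014);q4=P[:,:2]-c;rr=np.hypot(*q4.T);th=np.arctan2(q4[:,1],q4[:,0])
for lo,hi in((.025,.048),(.03,.048),(.035,.05)):
    k=(rr>lo)&(rr<hi);w=np.clip(D[k],0,30);print("blade ang mod90",np.degrees(np.angle((w*np.exp(4j*th[k])).sum()))/4,"contrast",abs((w*np.exp(4j*th[k])).sum())/w.sum())
F=np.array([.567,.2593]);v,u=np.mgrid[170:205,265:302];uv=np.c_[u.ravel(),v.ravel()];G=im[v,u].mean(-1)
print(G[7:26,8:28].astype(int))
for zz in(.07,.06):
  for dx in(-.002,0,.002):
    for dy in(-.002,0,.002):
      P=ray(uv,K,T,zz)[:,:2]-F-[dx,dy];rr=np.hypot(*P.T);th=np.arctan2(P[:,1],P[:,0]);k=(rr>.009)&(rr<.0165);w=190-G.ravel()[k];s4=(w*np.exp(4j*th[k])).sum();s1=abs((w*np.exp(1j*th[k])).sum())
      print(zz,dx,dy,"spline %.1f amp %.2f s1 %.2f"%(np.degrees(np.angle(s4))/4,abs(s4)/w.sum(),s1/w.sum()))
E
python3 m.py
```

```text
nose px [391.23913043 227.60869565] xy [ 0.42160872 -0.10209678] 46
ring [ 0.42006743 -0.10087013] 0.051912387721387725 44
blade ang mod90 -14.37600872861923 contrast 0.5435107121019163
blade ang mod90 -14.513910454482957 contrast 0.5742675749626838
blade ang mod90 -14.29696576376961 contrast 0.5752343147120391
[[91 96 97 97 97 97 96 96 95 79 48 42 51 49 50 52 55 54 60 52]
 [96 97 98 97 98 97 97 95 80 53 41 46 52 50 50 52 58 51 60 57]
 [97 98 98 98 98 96 95 83 54 41 44 47 50 51 50 50 54 52 54 61]
 [97 98 98 98 97 95 86 59 42 43 46 49 53 55 50 50 52 56 49 58]
 [95 96 97 97 96 90 63 42 43 46 48 50 54 53 50 50 51 57 49 52]
 [94 94 96 96 92 73 43 43 46 48 50 52 53 51 51 50 51 53 54 49]
 [87 88 94 92 73 50 42 45 47 49 51 52 54 53 53 50 49 51 58 47]
 [90 90 85 70 48 42 45 48 50 51 52 54 55 55 49 50 49 51 56 49]
 [96 94 72 43 43 45 47 49 50 53 53 54 55 55 51 53 50 51 52 55]
 [95 80 53 42 44 47 49 51 52 54 54 55 56 56 56 54 50 50 52 57]
 [84 55 41 44 47 48 50 53 53 54 55 56 57 58 57 52 50 50 51 54]
 [61 43 44 47 49 50 52 53 54 55 55 56 57 57 57 54 54 50 51 52]
 [43 43 47 49 50 52 53 55 55 56
[... 507 characters left out ...]
 -0.002 0.002 spline -39.9 amp 0.02 s1 0.03
0.07 0 -0.002 spline 2.1 amp 0.03 s1 0.02
0.07 0 0 spline -3.5 amp 0.03 s1 0.03
0.07 0 0.002 spline -35.2 amp 0.03 s1 0.05
0.07 0.002 -0.002 spline 38.8 amp 0.02 s1 0.03
0.07 0.002 0 spline -29.9 amp 0.02 s1 0.02
0.07 0.002 0.002 spline 43.9 amp 0.02 s1 0.03
0.06 -0.002 -0.002 spline 1.7 amp 0.02 s1 0.03
0.06 -0.002 0 spline -35.4 amp 0.04 s1 0.04
0.06 -0.002 0.002 spline -0.4 amp 0.03 s1 0.02
0.06 0 -0.002 spline -28.1 amp 0.02 s1 0.01
0.06 0 0 spline 43.8 amp 0.02 s1 0.03
0.06 0 0.002 spline 24.1 amp 0.03 s1 0.05
0.06 0.002 -0.002 spline -12.1 amp 0.02 s1 0.01
0.06 0.002 0 spline 43.4 amp 0.02 s1 0.02
0.06 0.002 0.002 spline -0.9 amp 0.01 s1 0.02
```

```bash
python3 -m handwheel '0 0 6.22 0.012 0 0 0.094;0 0 6.22 0.012 0 0 0.094;0 0 6.22 0 0 0 0.094;0 0 6.22 0 0 0 0.094;0 0 6.22 0 0 0 0.094'
python3 -m handwheel '0 0 6.22 0 0 0 0.094;0 0 6.22 0 0 0 0.094;0 0 6.22 0 0 0 0.094;0 0 0 0 0 0 0.094'
cat > m2.py <<'E'
from k import *
K,T=cap("top")[1:]
im=np.mean([cv2.imread(f"pics/{f}.png")[...,::-1].astype(float) for f in("top0","t1","t2","t3","t4")],0)
v,u=np.mgrid[170:205,265:302];uv=np.c_[u.ravel(),v.ravel()];G=im[v,u].mean(-1);print(G[7:26,9:27].astype(int))
F=np.array([.567,.2593])
for zz in(.07,.06):
  for dx in(-.002,0,.002):
    for dy in(-.002,0,.002):
      P=ray(uv,K,T,zz)[:,:2]-F-[dx,dy];rr=np.hypot(*P.T);th=np.arctan2(P[:,1],P[:,0]);k=(rr>.009)&(rr<.0165);w=190-G.ravel()[k];s4=(w*np.exp(4j*th[k])).sum();s1=abs((w*np.exp(1j*th[k])).sum())
      print(zz,dx,dy,"spline %.1f amp %.2f s1 %.2f"%(np.degrees(np.angle(s4))/4,abs(s4)/w.sum(),s1/w.sum()))
s,M,g=grip();zt=np.array([np.cos(np.radians(-14.4)),np.sin(np.radians(-14.4)),0]);Mt=np.c_[np.cross(-Z,zt),-Z,zt];plan([.421,-.1012,.2],Mt,"over");plan([.421,-.1012,.058],Mt,"grasp");print(s['joint_positions'].round(2))
E
python3 m2.py
```

```text
t: 17.72
eef_pos: [0.4455, -0.0018, 0.2053]
tcp_rot: [0.516, -0.48, 0.624, -0.337]
contact_force: [0.8, 0.0, -0.9]
opening: 1.001
t: 18.05
eef_pos: [0.4451, -0.0033, 0.2052]
tcp_rot: [0.431, -0.559, 0.561, -0.433]
contact_force: [-0.1, 0.8, -0.0]
opening: 0.997
[[ 99  99 100 100  99  99  99  99  99 100 100 100 100 100 100  99  97  81]
 [ 99  99 100  99  99  99  99  99 100  99 100 101 100 100 100  98  90  80]
 [100 100 100 100  99  98  98  99 101 106 100 100 100 100 100  97  81  94]
 [ 99 100 100  99  98 101 113 116 130 132 129 128 120 106  99  91  83  99]
 [ 98  99  98  98 101 118 138 138 139 136 141 146 141 130 104  78  94  98]
 [ 97  98  98 103 126 141 149 147 129 117 117 149 148 146 130  90  99  99]
 [ 90  96  98 113 146 150 144 124 111 103 104 143 149 149 146 125  78  99]
 [ 92  89  95 129 145 143 126 107 111 111 111 123 134 148 147 140  83  86]
 [ 98  92  93 144 141 127 107 117 120 119 118 107 119 128 148 146 128  65]
 [ 99  99 110 151 136 109 102 116 120 119 118 113 118 110 139 151 144  58]
 [ 99 102 120 152 140  91 103 103 112 113 108 103  89  89 132 152 142  59]
 [ 99  98 104
[... 861 characters left out ...]
002 spline 21.3 amp 0.04 s1 0.17
0.07 0.002 0 spline 27.9 amp 0.01 s1 0.18
0.07 0.002 0.002 spline 37.6 amp 0.04 s1 0.16
0.06 -0.002 -0.002 spline -2.8 amp 0.11 s1 0.07
0.06 -0.002 0 spline -3.1 amp 0.11 s1 0.04
0.06 -0.002 0.002 spline 0.8 amp 0.10 s1 0.12
0.06 0 -0.002 spline -2.0 amp 0.10 s1 0.08
0.06 0 0 spline 1.2 amp 0.06 s1 0.07
0.06 0 0.002 spline 3.5 amp 0.07 s1 0.18
0.06 0.002 -0.002 spline -1.7 amp 0.05 s1 0.17
0.06 0.002 0 spline 4.8 amp 0.06 s1 0.15
0.06 0.002 0.002 spline 9.1 amp 0.03 s1 0.15
over turn [-0.2  -0.33  0.32] norm 0.5 shift [0.1008 0.024  0.0011] t 18.1
grasp turn [-0.2  -0.33  0.32] norm 0.5 shift [0.1008 0.166  0.0011] t 18.1
[-0.09  0.06  1.8  -0.01  1.27  0.17]
```

```bash
python3 -m handwheel '-0.2 -0.33 0.32 0.02 0.004 0 0.094;0 0 0 0.027 0.007 0.0003 0.094;0 0 0 0.027 0.007 0.0004 0.094;0 0 0 0.0268 0.006 0.0004 0.094;0 0 0 0 0.01 0 0.094'
python3 -m handwheel '0 0 0 0 0.02 0 0.094;0 0 0 0 0.025 0 0.094;0 0 0 0 0.025 0 0.094;0 0 0 0 0.025 0 0.094;0 0 0 0 0 0 0.094'
python3 m2.py | tail -3
```

```text
t: 18.52
eef_pos: [0.4211, -0.1023, 0.1708]
tcp_rot: [0.435, -0.558, 0.559, -0.433]
contact_force: [0.4, -0.1, 0.3]
opening: 1.003
t: 18.93
eef_pos: [0.4195, -0.0982, 0.072]
tcp_rot: [-0.437, 0.56, -0.556, 0.433]
contact_force: [-0.6, -0.4, -0.6]
opening: 1.001
over turn [0.3  0.3  0.04] norm 0.4 shift [ 0.0025 -0.1065  0.001 ] t 18.98
grasp turn [0.3  0.3  0.04] norm 0.4 shift [0.0025 0.0355 0.001 ] t 18.98
[-0.31  0.21  1.97 -0.    0.96 -0.07]
```

```bash
python3 -m handwheel '0.3 0.3 0 0.0015 0.01 0.001 0.094;0 0 0 0.001 0.012 0 0.094;0 0 0 0 0.009 0 0.094;0 0 0 0 0.003 0 0.094;0 0 0 0 0 0 0.094' 
python3 -m handwheel '0 0 0 0 0 0 0.03;0 0 0 0 0 0 0.03;0 0 0 0 0 0 0.03;0 0 0 0 0 0 0.03;0 0 0 0 0 0 0.03' 40
python3 -m handwheel '0 0 0 0 0 0 0.03;0 0 0 0 0 0 0.03;0 0 0 0 0 0 0.03;0 0 0 0 0 0 0.03;0 0 0 0 0 0 0.03'
python3 m2.py | tail -3
```

```text
t: 19.4
eef_pos: [0.4225, -0.102, 0.0424]
tcp_rot: [0.432, -0.558, 0.56, -0.434]
contact_force: [0.3, 0.1, -0.4]
opening: 0.999
t: 19.82
eef_pos: [0.4225, -0.1023, 0.0426]
tcp_rot: [0.431, -0.557, 0.561, -0.435]
contact_force: [0.3, 0.9, -0.4]
opening: 0.677
t: 20.23
eef_pos: [0.4223, -0.1022, 0.0423]
tcp_rot: [0.432, -0.558, 0.56, -0.434]
contact_force: [0.0, -0.2, 1.1]
opening: 0.379
over turn [-0.31 -0.07 -0.04] norm 0.3 shift [-0.0007 -0.1387 -0.0015] t 20.28
grasp turn [-0.31 -0.07 -0.04] norm 0.3 shift [-0.0007  0.0033 -0.0015] t 20.28
[-0.32  0.27  1.99  0.    0.87 -0.07]
```

```bash
python3 -m handwheel '0 0 0 0 0 0 0.03;0 0 0 0 -0.01 0 0.03;0 0 0 0 -0.025 0 0.03;0 0 0 0 -0.035 0 0.03;0 0 0 0 -0.035 0 0.03' 
python3 -m handwheel '0 0 0 0 -0.035 0 0.03;0 0 0 0 -0.025 0 0.03;0 0 0 0 -0.01 0 0.03;0 0 0 0 0 0 0.03'
cat > p.py <<'E'
import sys
from k import *
def down(az):
    z=np.array([np.cos(np.radians(az)),np.sin(np.radians(az)),0]);return np.c_[np.cross(-Z,z),-Z,z]
F=np.array([.567,.2594])
if __name__=="__main__":
    az,zz=map(float,sys.argv[1:3]);s,M,g=grip()
    print("grasp",g.round(4),"jaw az %.1f tilt %.2f"%(np.degrees(np.arctan2(M[1,2],M[0,2])),np.degrees(np.arccos(-M[2,1]))),"F",s["contact_force"].round(1),"T",s["torque"].round(2),"open",round(s["opening"]*94,1))
    plan([*F,zz],down(az),"to fan")
E
python3 p.py 0 .25
```

```text
t: 20.7
eef_pos: [0.4212, -0.102, 0.1489]
tcp_rot: [0.432, -0.558, 0.56, -0.434]
contact_force: [0.7, 0.3, -1.3]
opening: 0.376
t: 21.03
eef_pos: [0.422, -0.1023, 0.2193]
tcp_rot: [0.431, -0.556, 0.562, -0.435]
contact_force: [0.7, -0.5, -2.2]
opening: 0.374
grasp [ 0.4218 -0.1023  0.2383] jaw az -14.5 tilt 0.56 F [ 0.7 -0.5 -2.2] T [-0.03 -0.09  0.03] open 35.2
to fan turn [ -0.56 -14.47   0.04] norm 14.5 shift [-0.3617 -0.0117  0.145 ] t 21.03
```

```bash
python3 -m handwheel '-0.19 -4.82 0 0 0 0 0.03;-0.19 -4.82 0 0 0 0 0.03;-0.19 -4.82 0 0 0 0 0.03;0 0 0 -0.0158 -0.0008 0.0064 0.03;0 0 0 -0.0258 -0.0008 0.0104 0.03' 
python3 -m handwheel '0 0 0 -0.0258 -0.0008 0.0104 0.03;0 0 0 -0.0258 -0.0008 0.0104 0.03;0 0 0 -0.0258 -0.0008 0.0104 0.03;0 0 0 -0.0258 -0.0008 0.0104 0.03;0 0 0 -0.0258 -0.0008 0.0104 0.03'
python3 -m handwheel '0 0 0 -0.0258 -0.0008 0.0104 0.03;0 0 0 -0.0258 -0.0008 0.0104 0.03;0 0 0 -0.0258 -0.0008 0.0104 0.03;0 0 0 -0.0258 -0.0008 0.0104 0.03;0 0 0 -0.0258 -0.0008 0.0104 0.03'
python3 -m handwheel '0 0 0 -0.0258 -0.0008 0.0104 0.03;0 0 0 -0.0258 -0.0008 0.0104 0.03;0 0 0 -0.0078 0 0.003 0.03;0 0 0 0 0 0 0.03;0 0 0 0 0 0 0.03'
python3 p.py 0 .25
python3 - <<'E'
from p import *
s,M,g=grip()
a=cap("top","t9");b=cap("side","s9");im,K,T=a
# nose end height = grasp + 14.7 mm ; fan rim centre
print("nose end px",proj(g+[0,0,.0147],K,T),proj(g+[0,0,.0147],*b[1:]))
o=np.hstack([cv2.resize(a[0][150:220,245:325],None,fx=5,fy=5,interpolation=2),cv2.resize(b[0][130:210,240:320],None,fx=4.375,fy=4.375,interpolation=2)])[:,:,::-1];cv2.imwrite('pics/c9.png',o)
E
```

```text
t: 21.45
eef_pos: [0.4374, -0.0611, 0.2168]
tcp_rot: [-0.501, 0.503, -0.499, 0.498]
contact_force: [0.4, -0.4, -1.7]
opening: 0.376
t: 21.87
eef_pos: [0.4899, 0.0698, 0.2205]
tcp_rot: [-0.502, 0.502, -0.498, 0.498]
contact_force: [-0.0, -0.7, -1.0]
opening: 0.376
t: 22.28
eef_pos: [0.542, 0.1987, 0.224]
tcp_rot: [0.502, -0.502, 0.498, -0.498]
contact_force: [0.1, 0.7, -1.3]
opening: 0.372
t: 22.7
eef_pos: [0.5656, 0.2563, 0.2262]
tcp_rot: [0.502, -0.501, 0.498, -0.498]
contact_force: [-0.5, -0.2, -1.2]
opening: 0.374
grasp [0.5657 0.2563 0.2452] jaw az 0.0 tilt 0.38 F [-0.5 -0.2 -1.2] T [-0.09 -0.08  0.02] open 35.1
to fan turn [0.38 0.01 0.04] norm 0.4 shift [-0.0031 -0.0048  0.0014] t 22.7
nose end px [[276.68965849 175.04761083]] [[282.30124674 181.4402971 ]]
```

View pics/c9.png

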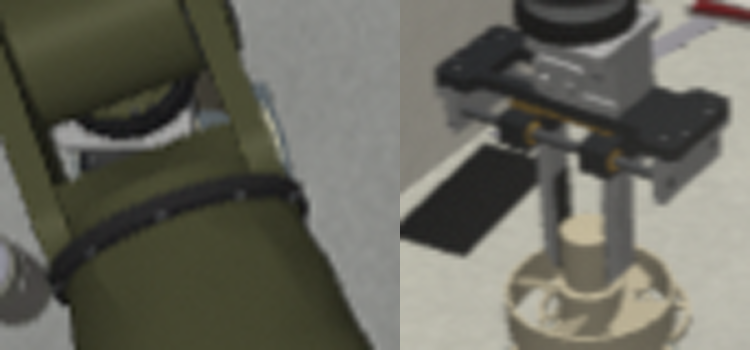

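```bash
python3 -m handwheel '0.38 0 0 -0.0031 0 0.0012 0.03;0 0 0 0 0 0 0.03;0 0 0 0 0 0 0.03'
python3 - <<'E'
from p import *
s,M,g=grip();im,K,T=cap("side");zt=g[2]+.0147
x,y=proj(g+[0,0,.0147],K,T)[0].astype(int)
G=im[y-12:y+14,x-14:x+15].astype(int);print(g,x,y);print(G[...,0][4:22,4:26])
m=((im[...,0].astype(int)>185)&(im[...,0].astype(int)-im[...,2]>15));m[:y-8]=0;m[y+9:]=0;m[:,:x-10]=0;m[:,x+11:]=0
v,u=np.where(m);print(u.mean(),v.mean(),len(u),ray([[u.mean(),v.mean()]],K,T,zt))
E
python3 p.py 0 .2
```

```text
t: 23.05
eef_pos: [0.5673, 0.2596, 0.2283]
tcp_rot: [0.499, -0.5, 0.501, -0.501]
contact_force: [-0.4, 0.4, -1.9]
opening: 0.377
[0.56722827 0.25956182 0.24732615] 281 181
[[105  93  81  55  39  46  98 155 182 186 187 185 183 167 128  99  98  96
   88  87 103 147]
 [114  95  82  56  40  43  82 144 184 189 187 187 184 167 129 100  97  96
   89  88 102 146]
 [115  95  81  56  38  43  80 145 184 190 188 187 186 168 128  99  98  96
   88  88 102 147]
 [118  95  83  56  39  42  81 144 184 188 186 186 184 167 127  99  96  95
   89  89 103 147]
 [127  98  86  63  42  41  82 145 183 186 186 185 183 167 127  99  94  93
   88  89 102 146]
 [129  98  86  65  42  44  83 147 186 188 186 184 183 165 120  97  94  91
   88  88 101 146]
 [128  97  87  66  44  63 112 163 189 193 193 193 190 166 119  96  95  91
   88  88 103 146]
 [127  98  87  68  65 127 179 190 192 193 193 194 192 171 125 100  95  91
   87  88 103 147]
 [124  97  92  80 105 164 190 194 193 194 195 195 194 181 144 102  94  90
   84  88 102 148]
 [139  99  90  85 127 183 194 194 195 195 195 196 193 183 147 103  96  92
   86  89 103 147
[... 305 characters left out ...]
5 105 115 123 128 128 126 121 108  92  95  95  92
   89  89  94 130]
 [134 100  95  85  78  96 102 107 108 111 111 110 109 106 101  96  96  93
   88  88  88 100]
 [105  98  96  83  76  95 101 105 109 110 110 110 108 106 102  96  95  94
   91  88  89  95]
 [101 100  96  84  75  94 101 105 108 110 110 110 108 106 102  95  97  96
   92  88  90  98]
 [102 102 100  89  82  95 102 105 107 109 110 108 109 106 100  95  96  94
   91  91 106 129]]
280.2857142857143 181.42857142857142 42 [[0.56881581 0.26161645 0.26202615]]
grasp [0.5672 0.2596 0.2473] jaw az -0.0 tilt 0.17 F [-0.4  0.4 -1.2] T [-0.01 -0.08  0.01] open 35.5
to fan turn [-0.17 -0.03 -0.03] norm 0.2 shift [ 0.0002  0.0473 -0.0003] t 23.1
```

Side crop: the impeller hangs upright, nose end at (582,230) in the crop and centred on the duct to within about 1 mm. The top view is blocked by the arm. Lowering into the duct.

```bash
python3 -m handwheel '0 0 0 0.0007 0.01 0 0.03;0 0 0 0 0.02 0 0.03;0 0 0 0 0.02 0 0.03;0 0 0 0 0.02 0 0.03;0 0 0 0 0.02 0 0.03'
python3 -m handwheel '0 0 0 0 0.008 0 0.03;0 0 0 0 0 0 0.03;0 0 0 0 0 0 0.03'
python3 p.py 0 .1313
```

```text
t: 23.52
eef_pos: [0.5672, 0.259, 0.1364]
tcp_rot: [-0.499, 0.5, -0.501, 0.501]
contact_force: [0.4, 1.0, -1.5]
opening: 0.379
t: 23.77
eef_pos: [0.5677, 0.2593, 0.1304]
tcp_rot: [-0.499, 0.5, -0.501, 0.501]
contact_force: [-0.8, 0.1, -1.4]
opening: 0.376
grasp [0.5676 0.2593 0.1494] jaw az -0.0 tilt 0.16 F [-0.8  0.1 -1.4] T [ 0.06 -0.11 -0.02] open 35.3
to fan turn [-0.15 -0.02 -0.03] norm 0.2 shift [-0.0001  0.0181 -0.0007] t 23.77
```

```bash
python3 -m handwheel '0 0 0 0 0.004 0 0.03;0 0 0 0 0.003 0 0.03;0 0 0 0 0.003 0 0.03;0 0 0 0 0 0 0.03'
python3 -m handwheel '0 0 0 0 0.002 0 0.03;0 0 0 0 0.002 0 0.03;0 0 0 0 0 0 0.03'
python3 p.py 0 .1313
```

```text
t: 24.1
eef_pos: [0.5675, 0.2592, 0.1198]
tcp_rot: [-0.499, 0.5, -0.501, 0.501]
contact_force: [-0.2, -0.7, -2.0]
opening: 0.375
t: 24.35
eef_pos: [0.5675, 0.2592, 0.1157]
tcp_rot: [-0.499, 0.5, -0.501, 0.501]
contact_force: [-0.3, 0.1, -1.7]
opening: 0.382
grasp [0.5674 0.2592 0.1347] jaw az -0.0 tilt 0.13 F [-0.3  0.1 -1.7] T [ 0.01 -0.11 -0.02] open 35.9
to fan turn [-0.12 -0.01 -0.02] norm 0.1 shift [-0.0002  0.0034 -0.0005] t 24.35
```

```bash
python3 -m handwheel '0 0 0 0 0.0015 0 0.03;0 0 0 0 0.001 0 0.03;0 0 0 0 0 0 0.03'
python3 -m handwheel '0 0 0 0 0.001 0 0.03;0 0 0 0 0 0 0.03'
python3 -m handwheel '0 0 0 0 0.001 0 0.03;0 0 0 0 0 0 0.03'
python3 p.py 0 .1313
```

```text
t: 24.6
eef_pos: [0.5676, 0.2593, 0.1134]
tcp_rot: [-0.499, 0.5, -0.501, 0.501]
contact_force: [0.1, -0.3, -1.8]
opening: 0.379
t: 24.77
eef_pos: [0.5676, 0.2593, 0.1124]
tcp_rot: [-0.499, 0.5, -0.501, 0.501]
contact_force: [0.8, -0.2, -1.5]
opening: 0.375
t: 24.93
eef_pos: [0.5677, 0.2592, 0.1115]
tcp_rot: [-0.499, 0.499, -0.501, 0.501]
contact_force: [1.4, -0.1, -1.7]
opening: 0.379
grasp [0.5676 0.2592 0.1305] jaw az -0.0 tilt 0.16 F [ 1.4 -0.1 -1.7] T [-0.26 -0.3  -0.01] open 35.7
to fan turn [-0.16 -0.01 -0.02] norm 0.2 shift [-0.0002 -0.0008 -0.0007] t 24.93
```

```bash
python3 -m handwheel '0 0 0 0 0.001 0 0.03;0 0 0 0 0 0 0.03'
python3 -m handwheel '0 0 0 0 0.0005 0 0.03;0 0 0 0 0 0 0.03'
python3 p.py 0 .1093
```

```text
t: 25.1
eef_pos: [0.5678, 0.2591, 0.1106]
tcp_rot: [0.499, -0.499, 0.501, -0.501]
contact_force: [1.2, -1.7, -1.4]
opening: 0.374
t: 25.27
eef_pos: [0.5678, 0.2592, 0.1102]
tcp_rot: [-0.499, 0.499, -0.501, 0.501]
contact_force: [1.5, -1.7, 0.3]
opening: 0.377
grasp [0.5677 0.2592 0.1292] jaw az -0.0 tilt 0.17 F [ 1.5 -1.7  0.3] T [-0.46 -0.38 -0.03] open 35.4
to fan turn [-0.17 -0.02 -0.02] norm 0.2 shift [-0.0002  0.0199 -0.0008] t 25.27
```

```bash
python3 -m handwheel '0 0 0 0.0004 0.001 0.0003 0.03;0 0 0 0 0 0 0.03'
python3 -m handwheel '0 0 0 0.0002 0.001 0.0002 0.03;0 0 0 0 0 0 0.03'
python3 p.py 0 .1093
```

```text
t: 25.43
eef_pos: [0.5679, 0.2589, 0.1089]
tcp_rot: [-0.499, 0.5, -0.501, 0.501]
contact_force: [1.2, -0.7, -0.5]
opening: 0.377
t: 25.6
eef_pos: [0.568, 0.2588, 0.1077]
tcp_rot: [-0.499, 0.5, -0.5, 0.501]
contact_force: [0.4, -0.2, -1.7]
opening: 0.379
grasp [0.5679 0.2588 0.1267] jaw az -0.0 tilt 0.12 F [ 0.4 -0.2 -1.7] T [-0.09 -0.25  0.03] open 35.7
to fan turn [-0.12 -0.01 -0.03] norm 0.1 shift [-0.0006  0.0174 -0.001 ] t 25.6
```

Already 4 mm below the stop height with forces under 2 N, so the grooves have engaged. I'll keep sliding gently.

```bash
python3 -m handwheel '0 0 0 0.0001 0.0015 0.0001 0.03;0 0 0 0 0.0015 0 0.03;0 0 0 0 0 0 0.03'
python3 -m handwheel '0 0 0 0 0.0015 0 0.03;0 0 0 0 0.0015 0 0.03;0 0 0 0 0 0 0.03'
python3 p.py 0 .1093
```

```text
t: 25.85
eef_pos: [0.568, 0.2586, 0.1046]
tcp_rot: [-0.499, 0.5, -0.5, 0.501]
contact_force: [0.1, -0.3, -2.1]
opening: 0.378
t: 26.1
eef_pos: [0.5681, 0.2586, 0.1017]
tcp_rot: [-0.499, 0.5, -0.501, 0.501]
contact_force: [-0.7, 0.2, -0.8]
opening: 0.378
grasp [0.5681 0.2586 0.1207] jaw az -0.0 tilt 0.13 F [-0.7  0.2 -0.8] T [ 0.07 -0.08 -0.02] open 35.5
to fan turn [-0.12 -0.01 -0.02] norm 0.1 shift [-0.0008  0.0114 -0.0011] t 26.1
```

```bash
python3 -m handwheel '0 0 0 0 0.0015 0 0.03;0 0 0 0 0.0015 0 0.03;0 0 0 0 0 0 0.03'
python3 p.py 0 .1093
```

```text
t: 26.35
eef_pos: [0.5681, 0.2586, 0.0987]
tcp_rot: [-0.499, 0.5, -0.501, 0.501]
contact_force: [-1.2, 0.7, -2.3]
opening: 0.374
grasp [0.5681 0.2586 0.1177] jaw az -0.0 tilt 0.13 F [-1.2  0.7 -2.3] T [ 0.15  0.05 -0.07] open 35.2
to fan turn [-0.13 -0.01 -0.03] norm 0.1 shift [-0.0008  0.0084 -0.0011] t 26.35
```

```bash
python3 -m handwheel '0 0 0 -0.0001 0.0015 -0.0001 0.03;0 0 0 0 0.0015 0 0.03;0 0 0 0 0 0 0.03'
python3 -m handwheel '0 0 0 0 0.0015 0 0.03;0 0 0 0 0.0015 0 0.03;0 0 0 0 0 0 0.03'
python3 p.py 0 .1093
```

```text
t: 26.6
eef_pos: [0.5681, 0.2586, 0.0957]
tcp_rot: [-0.499, 0.5, -0.501, 0.501]
contact_force: [-0.6, 0.7, -2.5]
opening: 0.374
t: 26.85
eef_pos: [0.5681, 0.2586, 0.0927]
tcp_rot: [-0.499, 0.5, -0.501, 0.501]
contact_force: [-0.3, 0.2, -3.4]
opening: 0.377
grasp [0.5681 0.2586 0.1117] jaw az -0.0 tilt 0.14 F [-0.3  0.2 -3.4] T [ 0.03  0.02 -0.02] open 35.4
to fan turn [-0.14 -0.02 -0.02] norm 0.1 shift [-0.0008  0.0024 -0.0011] t 26.85
```

```bash
python3 -m handwheel '0 0 0 0 0.001 0 0.03;0 0 0 0 0 0 0.03'
python3 -m handwheel '0 0 0 0 0.0005 0 0.03;0 0 0 0 0 0 0.03'
python3 p.py 0 .1093
```

```text
t: 27.02
eef_pos: [0.5682, 0.2587, 0.0919]
tcp_rot: [-0.499, 0.5, -0.501, 0.501]
contact_force: [-1.1, -0.1, -1.7]
opening: 0.378
t: 27.18
eef_pos: [0.5682, 0.2587, 0.0915]
tcp_rot: [-0.499, 0.5, -0.501, 0.501]
contact_force: [-1.8, -0.0, -1.2]
opening: 0.376
grasp [0.5681 0.2587 0.1105] jaw az -0.0 tilt 0.15 F [-1.8 -0.  -1.2] T [-0.02  0.13  0.  ] open 35.4
to fan turn [-0.15 -0.01 -0.03] norm 0.1 shift [-0.0007  0.0012 -0.0012] t 27.18
```

```bash
python3 -m handwheel '0 0 0 0 0.0007 -0.0001 0.03;0 0 0 0 0 0 0.03'
python3 -m handwheel '0 0 0 0 0.0005 0 0.03;0 0 0 0 0 0 0.03'
python3 -m handwheel '0 0 0 0 0.0004 0 0.03;0 0 0 0 0 0 0.03'
python3 p.py 0 .1093
```

```text
t: 27.35
eef_pos: [0.5681, 0.2587, 0.0908]
tcp_rot: [-0.499, 0.499, -0.501, 0.501]
contact_force: [-0.4, 0.7, -1.3]
opening: 0.38
t: 27.52
eef_pos: [0.5681, 0.2587, 0.0904]
tcp_rot: [-0.499, 0.5, -0.501, 0.501]
contact_force: [-0.3, 0.1, -1.8]
opening: 0.375
t: 27.68
eef_pos: [0.5682, 0.2587, 0.0903]
tcp_rot: [-0.499, 0.499, -0.501, 0.501]
contact_force: [-2.3, -0.9, 2.3]
opening: 0.377
grasp [0.5681 0.2587 0.1093] jaw az -0.0 tilt 0.17 F [-2.3 -0.9  2.3] T [-0.12  0.37 -0.05] open 35.5
to fan turn [-0.17 -0.01 -0.03] norm 0.2 shift [-0.0007  0.     -0.0012] t 27.68
```

Contact came exactly at the predicted seat height (TCP z 0.0903). Releasing with a small opening, since full opening would nearly fill the duct, then withdrawing straight up.

```bash
python3 -m handwheel '0 0 0 0 0 0 0.06;0 0 0 0 0 0 0.06;0 0 0 0 0 0 0.06;0 0 0 0 0 0 0.06;0 0 0 0 0 0 0.06'
python3 -m handwheel '0 0 0 0 -0.005 0 0.06;0 0 0 0 -0.01 0 0.06;0 0 0 0 -0.02 0 0.06;0 0 0 0 -0.03 0 0.06;0 0 0 0 -0.03 0 0.06'
python3 -m handwheel '0 0 0 0 -0.03 0 0.06;0 0 0 0 -0.03 0 0.06;0 0 0 0.03 -0.02 -0.02 0.06;0 0 0 0.03 0 -0.02 0.06;0 0 0 0.03 0 -0.02 0.06'
python3 -m handwheel '0 0 0 0.03 0 -0.02 0.06;0 0 0 0.03 0 -0.02 0.06;0 0 0 0.03 0 -0.02 0.06;0 0 0 0.03 0 -0.02 0.06;0 0 0 0.03 0 -0.02 0.06'
python3 -m handwheel '0 0 0 0.03 0 -0.02 0.06;0 0 0 0.03 0 -0.02 0.06;0 0 0 0.02 0 0 0.06;0 0 0 0 0 0 0.06;0 0 0 0 0 0 0.06'
python3 - <<'E'
from p import *
a=cap("top","t10");b=cap("side","s10")
im,K,T=a;d=im[...,0].astype(int)-im[...,2]
v,u=np.mgrid[150:220,245:325];uv=np.c_[u.ravel(),v.ravel()];P=ray(uv,K,T,.124)
k=(np.hypot(*(P[:,:2]-F).T)<.03)&(im[v,u].mean(-1).ravel()>155)&(d[v,u].ravel()>12);print("nose end at z=.124",P[k,:2].mean(0),k.sum(),"fan",F)
o=np.hstack([cv2.resize(a[0][140:230,220:380],None,fx=3,fy=3.33,interpolation=2),cv2.resize(b[0][190:270,240:320],None,fx=3.75,fy=3.75,interpolation=2)])[:,:,::-1];cv2.imwrite('pics/c10.png',o);print(o.shape)
E
```

```text
t: 28.1
eef_pos: [0.5681, 0.2587, 0.0899]
tcp_rot: [-0.499, 0.5, -0.501, 0.501]
contact_force: [0.9, 0.8, -0.2]
opening: 0.634
t: 28.52
eef_pos: [0.5675, 0.2586, 0.1867]
tcp_rot: [-0.499, 0.5, -0.5, 0.501]
contact_force: [0.1, -0.1, 0.6]
opening: 0.64
t: 28.93
eef_pos: [0.5069, 0.1679, 0.2667]
tcp_rot: [-0.498, 0.499, -0.501, 0.502]
contact_force: [0.7, -0.4, -0.2]
opening: 0.635
t: 29.35
eef_pos: [0.4063, 0.0176, 0.2654]
tcp_rot: [-0.499, 0.499, -0.501, 0.501]
contact_force: [-0.2, -0.9, -1.1]
opening: 0.64
t: 29.77
eef_pos: [0.3675, -0.0619, 0.2652]
tcp_rot: [0.498, -0.5, 0.502, -0.5]
contact_force: [0.1, -0.3, -0.9]
opening: 0.638
nose end at z=.124 [0.56183964 0.25534212] 22 fan [0.567  0.2594]
(300, 780, 3)
```

View pics/c10.png

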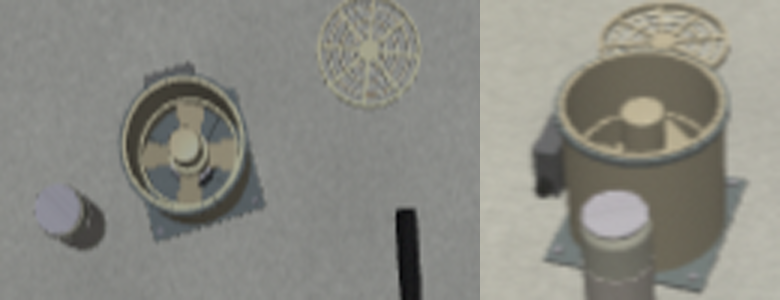

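Run:
```python
from p import *
for n_,f0,f1 in(("top","top0","t10"),("side","side0","s10")):
    _,K,T=cap(n_);p=proj([[*F,.124],[*F,.146]],K,T);print(n_,"nose end px expected home / 22mm high",p.round(1).tolist())
    im=cv2.imread(f"pics/{f1}.png").astype(int);x,y=p[0].round().astype(int);print(x,y);print(im[y-9:y+10,x-9:x+10,2])
    d=np.abs(im-cv2.imread(f"pics/{f0}.png")).max(-1)>40
    c=cv2.connectedComponentsWithStats(cv2.morphologyEx(d.astype(np.uint8),2,np.ones((2,2))))[2];print("changed regions",[r_.tolist() for r_ in c[1:] if r_[4]>12])
```

```text
top nose end px expected home / 22mm high [[280.8, 182.8], [280.0, 181.6]]
281 183
[[113  88  67  73  81  85 100 136 145 144 144 145 145 144 145 138  88  88
   85]
 [ 77  68  75  84  89  89  94 120 145 144 145 145 144 144 144 138  89  87
   87]
 [ 67  74  84  87  88  88  89 100 140 145 144 144 145 144 141 119  89  87
   88]
 [ 75  83  87  88  88  88  89  97 133 126 129 144 145 144 139  94  89  89
   86]
 [ 84  88  89  89  89  87  83 114 146 139 140 147 145 145 137  89  88  87
   80]
 [ 87  88  88  88  90 102 130 147 158 160 160 158 151 138 140  88  89  85
   72]
 [ 86  88  88  88  89 138 158 161 161 162 164 164 160 144 125 110  87  81
   74]
 [ 86  86  87  87  98 157 162 161 162 163 164 164 163 155 116 145 102  69
   84]
 [ 91  83  86  92 126 161 160 162 163 164 164 164 165 158 124 138 134  93
   99]
 [117 100 109 112 135 163 162 163 164 164 164 164 164 160 127 121 154 123
  128]
 [133 126 129 130 143 163 164 163 164 164 164 164 164 158 111 105 159 132
  143]
 [134 135 134 133 131 161 164 164 164 165 164 164 163 151  81  90 159 122
  144]
 [135 134 135 134 136 158 163 165 164 165 164
[... 2597 characters left out ...]
, 5, 17], [463, 20, 24, 8, 142], [491, 23, 8, 5, 26], [504, 23, 34, 8, 178], [539, 26, 9, 5, 31], [446, 29, 5, 18, 52], [444, 50, 5, 9, 27], [471, 51, 5, 7, 27], [553, 62, 15, 11, 69], [490, 76, 11, 15, 71], [513, 77, 49, 54, 1665], [406, 92, 13, 10, 44], [462, 99, 8, 5, 29], [562, 98, 8, 15, 71], [487, 100, 11, 8, 77], [377, 102, 31, 16, 151], [369, 111, 6, 9, 43], [409, 111, 22, 12, 172], [554, 118, 10, 10, 52], [419, 121, 167, 137, 6376], [489, 129, 44, 23, 516], [457, 133, 7, 4, 25], [381, 134, 7, 14, 77], [402, 140, 7, 14, 67], [362, 151, 27, 23, 249], [363, 163, 10, 9, 46], [474, 189, 14, 12, 104], [279, 217, 11, 8, 68], [522, 221, 7, 6, 22], [291, 224, 5, 7, 25], [454, 264, 6, 7, 26]]
```

```bash
python3 -c "
from station import r
r.job_done();print(r.read_state()['t'])"
```

```text
the job is handed in; nothing more can be done
the job is handed in; nothing more can be done
```

The impeller is seated on the drive in the duct and let go, and I handed the job in at about 30 s of the 61 s allowed. No verdict is reported, so this rests on my own checks.

**What I did**
- I took the nosed impeller out of the rack, laid it flat on the bench nose up, and let go.
- I gripped it afresh by the nose from above and turned it about 14.5° onto the splines. It slid home with force readings of 4 N or less.
- My first approach to laying it down ran into a wrist joint limit. I backed out, chose another free spot and pitched the tool the other way.
- When I set it on the bench I pressed with about 50 N before backing off. That was on the bench, not the fan.

**Last checks**
- **Height:** it touched the seat at the height I had predicted (tool tip at z = 0.0903 m).
- **Position:** the nose end is within about half a pixel (roughly 1–2 mm) of its expected home position in both cameras. A 22 mm higher stop would show up as about 6 pixels in the side view.
- **Other objects:** comparing before and after images, the can, guard and other wheel had not moved. The screwdriver's handle showed no change either, but the arm partly hid the rest of it from above.

**What disagreed**
- An automatic brightness mask put the nose about 6 mm off centre. It caught only 22 pixels, and the full disc outline contradicts it.
- The spline angle from the images was only good to about 4°. The real confirmation is that the impeller slid in without resistance.

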